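# Gauge two cut tenons and sort the rails

## Robot

A 6-joint arm with a two-finger parallel gripper is mounted at the origin on a cart in front of the work surface, level with it; the furniture and walls round the work are solid. World frame = base frame: x ahead of the robot, y to its left, z up, the work surface at z = 0. Lengths are in m, angles in rad, forces in N, time in s.
With the tool pointing down it reaches from about 0.3 to 0.875 m from the base axis. Payload 4.2 kg.
Tool frame: the origin (TCP) lies at the very end of the fingers, on their centre line; the grasp point (between the pads) lies 19 mm behind it (manip.grip_point_offset is the distance from the TCP to the grasp point, in m); z points along the fingers, y is the direction in which the jaws open and shut (so a half turn about z gives the same grasp; the last joint's range is limited). The gripper opens to 85 mm and grips with 20 to 120 N. Pads are 22 mm wide; open, the fingers measure 114 mm over their backs; the gripper's body (76 mm by 85 mm) begins 54 mm behind the grasp point. The pads swing forward as they close: fully open they stand 13 mm farther back than shut.
Start: joints at [1.191, 0.32, 1.565, -0, 1.257, -0.02], TCP at [0.202, 0.538, 0.231] pointing down, gripper open.
Joint ranges: [-3.11, 3.11], [-0.84, 2.01], [0.21, 2.61], [-1.34, 4.49], [0.05, 2.63], [-2.56, 2.56]. Speed limits (rad/s): [2.57, 2.57, 3.14, 3.14, 3.14, 3.14].

## Interface

Orientations are given as a unit quaternion [x, y, z, w].
In Python, from plant import manip gives the robot as it stands. The module is installed in compiled form; this text tells all that it offers.
- The arm moves only by the tool arm_command, never from a script. Its argument "steps" is a list of rows, each an object of numbers: "x", "y", "z": the shift along the tool's x, y, z in cm; "rx", "ry", "rz": the turn, a rotation vector about the tool's x, y, z in rad; "hand": the closure, from 0 (fully open) to 1 (shut). In form: [{"x": .., "y": .., "z": .., "rx": .., "ry": .., "rz": .., "hand": ..}, ...]. A call has 1 to 20 rows; each row is the pose to reach, as a shift and turn from the pose commanded when the call began, along the tool's axes at that moment; what a row does not reach only later rows make up. A row lasts 1/10 s, in which the tool goes at most 50 mm and 8.59 degrees, less where a joint would pass 70% of its speed; a pose out of reach is approached as far as the arm can. A call with a gripper value outside its range is refused whole. The fingers move at their own pace and stop on an object; "squeeze" is the grip in N (left out, the last holds). Time passes only in rows, so rows that repeat a pose let the fingers close. It gives the time, the measured TCP pose, the force and the opening at its end, in the units of the state.
- manip.observe(): the state, without advancing time (a new reading comes with each control period).
- manip.get_image(name): name is "scene" or "top"; returns a dict with "pixels" (480x640x3 uint8, red, green, blue), "fx", "fy", "cx", "cy" (pixels), "dist_coeffs" ([k1, k2, p1, p2, k3] as OpenCV has them; the pictures are not rectified), "extrinsics" (4x4, takes a point from camera to world coordinates). Camera axes: x right, y up, looking along -z (the intrinsics and any distortion apply to the point x, -y, -z); pixel columns grow to the right and rows downward; lengths in m; the calibration is good to about 2 mm. A picture is of the moment at which its call begins. There is no depth.
- manip.sign_off(): hands the job in, once; it reports no verdict.
The state is a dict: "time": time; "joints": joint angles; "joint_velocities": joint speeds; "effort": joint torques, N m; "tool_pos": TCP position; "orientation": TCP orientation; "force": force on the tool from outside, world axes, zero at the start; "moment": the same for the moment, N m; "gripper_width": finger opening in m.
Only numpy, scipy, OpenCV 4.12 (cv2) and the standard library are available. Lean on these libraries where they do the work, as an engineer would, in place of code of your own. Each camera call takes 0.05 s, during which the arm holds its last target.

## Task

Two of the stub rails lie under the jig's hold-down finger with freshly cut tenons: throw the finger back by its lever, then take these two, one at a time, slide the tenon into the two-step gauge until it stops, without forcing it, and put the rail away before taking the next. A tenon that enters the first opening but stops at the second is good and its rail is laid flat in the square plywood tray; one that will not enter, or that goes in right up to the shoulder, sends its rail into the round steel dish. The rail waiting in the open bay stays where it is, and the sanding block, pencil, tape and try square are not to be pushed about.

Things in the scene. Friction and masses are not known exactly. Their poses are not given: they have to be found in the camera images.
- jig: holding jig, fixed: plywood base 120 x 160 x 12 mm, x = -70 to +50. Origin at bench height, mid-width; x away from the robot, y left, z up. Three bays at y = -58, 0, +58 mm each hold a rail flat on the base's top (z = 12), tenon to +x, block centred at x = 0; blocks are 30 mm apart. A strip 8 mm high crosses at x = -36 to -27; two pins 12 mm high stand beside each tenon (x = 40, 3 mm play)
- open_bay (a point): middle of the jig's open bay (jig y = +58 mm), on the base's top; the finger covers only the other two bays, at y = -58 and 0
- finger (a joint): the jig's hold-down finger, rad: 0 = down, its two rubber feet on the two rails; grows as it lifts; stop at 1.85 (thrown back, upright, leaning to the robot). Over-centre spring: below about 0.7 it springs shut (about 4 N on the rails), beyond about 0.8 it flies open and stays
- finger_pivot (a point): hinge pin of the finger, along the jig's y, 46 mm above the bench, on the jig's near side (x = -55, y = -29 in the jig). The arm runs from it 53 mm towards +x; its cross bar is 76 mm wide, top 52 mm above the bench
- lever_grip (a point): middle of the black grip (15 mm thick) of the finger's throw lever, 64 mm from the pivot; the lever ends 88 mm from the pivot. Finger down, it stands upright, leaning 0.25 rad towards jig +x. Pulled to jig -x (towards the robot) it lifts the finger; takes 3 to 6 N
- gauge: two-step tenon gauge, fixed: aluminium plate 105 x 72 x 10 mm (x = -45 to +60) with steel lands above it, 41 mm high, between cheeks 30 mm apart. Origin at bench height, z up; the mouth faces -x, tenons go in along +x. Opening above the plate: 14 mm high from x = 20 to 34 (go), 10 mm from x = 34 to 58 (no-go). Before x = 20 the plate is bare
- gauge_mouth (a point): middle of the gauge's mouth, on the plate's top, 10 mm above the bench, 20 mm from the gauge's origin along its x. With the rail on the plate or up to 1.5 mm above it a good tenon (12 mm thick) goes in 14 mm and stops, a thick one (16) stops at the mouth, a thin one (8) goes in all its 30 mm to the shoulder
- pass_tray: tray for good rails, fixed: square plywood tray 116 (x) x 108 (y) x 26 mm high, walls and floor 6 mm thick. Origin at bench height under its middle
- reject_dish: dish for rejects, fixed: round steel dish 123 mm across the rim, 36 mm high, 100 mm across inside near the floor, floor 3 mm thick. Origin at bench height under its middle
- sanding_block: bystander: loose cork sanding block 46 x 86 x 27 mm near the bench's front edge, origin under its middle
- pencil: bystander: loose pencil, 156 mm long, 7 mm thick, near the front edge, origin under its middle
- tape_roll: bystander: loose roll of tape, 96 mm across, 25 mm high, behind the jig, origin under its middle
- try_square: bystander: loose try square 85 x 116 x 14 mm at the back left, origin under its middle
- rail_1_mid (a point): a stub rail (its bay changes from run to run): wooden block 44 (x) x 28 (y) x 28 mm high with a tenon 30 long, 20 mm wide on its +x end, flush with the underside; the three rails differ only in the tenon's thickness. This point is the block's centre, 14 mm above the underside; z up. 30 to 65 g; grasp it across its y
- rail_1_tip (a point): end of that rail's tenon, 52 mm from the block's centre along x, 4 mm above the rail's underside
- rail_2_mid (a point): a stub rail (its bay changes from run to run): wooden block 44 (x) x 28 (y) x 28 mm high with a tenon 30 long, 20 mm wide on its +x end, flush with the underside; the three rails differ only in the tenon's thickness. This point is the block's centre, 14 mm above the underside; z up. 30 to 65 g; grasp it across its y
- rail_2_tip (a point): end of that rail's tenon, 52 mm from the block's centre along x, 4 mm above the rail's underside
- rail_3_mid (a point): a stub rail (its bay changes from run to run): wooden block 44 (x) x 28 (y) x 28 mm high with a tenon 30 long, 20 mm wide on its +x end, flush with the underside; the three rails differ only in the tenon's thickness. This point is the block's centre, 14 mm above the underside; z up. 30 to 65 g; grasp it across its y
- rail_3_tip (a point): end of that rail's tenon, 52 mm from the block's centre along x, 4 mm above the rail's underside

How it is judged:
By the outcome, as a careful person would: the job done as asked, in the order asked, and still so for the second after the job is handed in, with the robot touching nothing.
It also fails if it takes over 72 s, if anything falls off the work surface, if the arm or the gripper's body presses on something with over 40 N, if the wrist force passes 120 N, or if a joint passes its speed limit or range.

## Working session

There is one attempt and no reset: what is moved stays moved. The work goes in short steps, Python scripts to look and compute and a tool call to move; the robot and the scene stay as the last step left them, time stands still between calls to the robot, and variables do not carry over. Pictures are saved under pics/ and viewed, and the job is handed in when it is done.

Besides the shell and the picture viewer there is one more tool, called after "Emit:" by a JSON object that holds its "fn" and its "kwargs". arm_command: Moves the arm, as the interface text tells. Its arguments: {"type":"object","properties":{"steps":{"type":"array"},"squeeze":{"type":"number"}},"required":["steps"]}

```bash
mkdir -p pics; ls; python3 - <<'E'
from plant import manip
import cv2
for n in("scene","top"):
    im=manip.get_image(n); cv2.imwrite(f"pics/{n}0.png",im["pixels"][:,:,::-1])
    print(n,im["fx"],im["fy"],im["cx"],im["cy"],im["dist_coeffs"]); print(im["extrinsics"])
print(manip.observe()); print(manip.grip_point_offset)
E
```

```text
pics
scene 545.1480714410831 545.1480714410831 320.7442370867807 237.24965028207362 [0.04157079 0.         0.         0.         0.        ]
[[ 0.65583424  0.55086206 -0.51617094 -0.11842961]
 [-0.75472335  0.46345799 -0.46432678 -0.59734121]
 [-0.01655646  0.69408766  0.71970008  0.9417897 ]
 [ 0.          0.          0.          1.        ]]
top 601.5245834519468 601.5245834519468 330.11512264477443 243.85195295269082 [-0.10737393  0.          0.          0.          0.        ]
[[-1.70651682e-02  9.92477355e-01 -1.21233167e-01  3.50146619e-01]
 [-9.99853009e-01 -1.71399924e-02  4.25671749e-04 -4.54179830e-02]
 [-1.65546599e-03  1.21222611e-01  9.92623966e-01  1.25069457e+00]
 [ 0.00000000e+00  0.00000000e+00  0.00000000e+00  1.00000000e+00]]
{'time': 0.1, 'joints': array([ 1.19104287e+00,  3.20213420e-01,  1.56552566e+00, -2.58985627e-05,
        1.25734911e+00, -1.99987877e-02]), 'joint_velocities': array([-6.04430695e-04,  1.00215322e-03, -1.68720089e-03,  3.87635548e-04,
       -4.46419162e-05, -4.85927475e-04]), 'effort': array([-1.06358002e-03, -4.16405654e+01, -2.34706825e+01, -6.14542341e-05,
        4.84243894e-03,  1.10132967e-05]), 'tool_pos': array([0.20228434, 0.5378191 , 0.23058685]), 'orientation': array([ 1.78904900e-01,  9.83866087e-01, -7.35325015e-04, -1.36397408e-04]), 'force': array([ 0.38910788, -0.30495594,  1.39209807]), 'moment': array([-0.08187491,  0.0045251 , -0.03293549]), 'gripper_width': 0.08557696318561873}
0.0187
```

View pics/scene0.png

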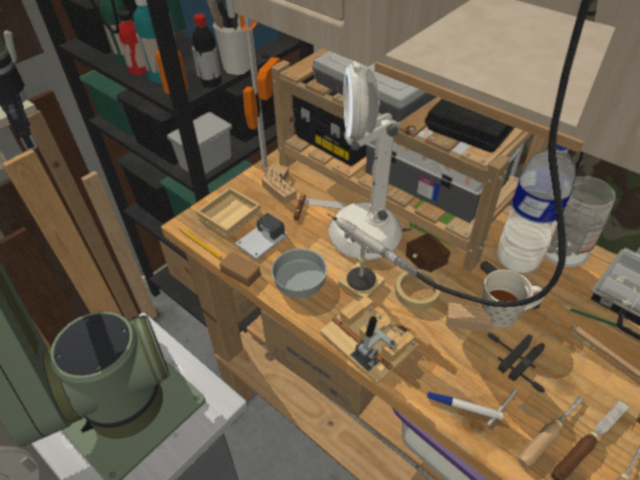

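View pics/top0.png

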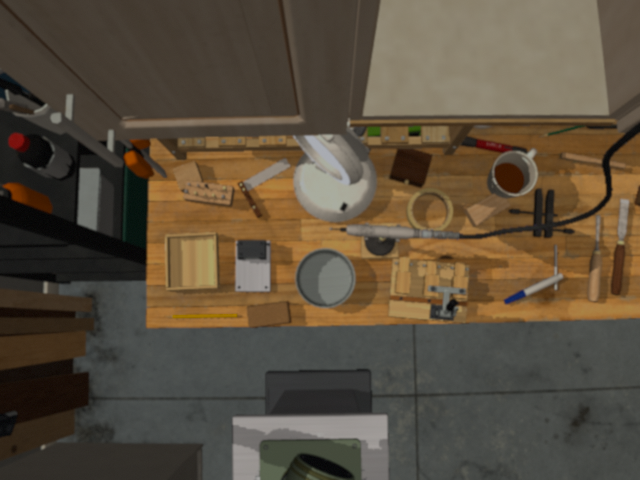

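```bash
cat > h.py <<'E'
from plant import manip
import cv2, numpy as np
def cam(n):
    im=manip.get_image(n); K=np.array([[im["fx"],0,im["cx"]],[0,im["fy"],im["cy"]],[0,0,1]]); return dict(px=im["pixels"],K=K,d=np.array(im["dist_coeffs"]),T=np.array(im["extrinsics"]))
def ray(c,u,v):
    p=cv2.undistortPoints(np.array([[[u,v]]],float),c["K"],c["d"])[0,0]
    d=c["T"][:3,:3]@np.array([p[0],-p[1],-1.0]); return c["T"][:3,3],d/np.linalg.norm(d)
def plane(c,u,v,z):
    o,d=ray(c,u,v); return o+d*(z-o[2])/d[2]
def tri(c1,p1,c2,p2):
    o1,d1=ray(c1,*p1);o2,d2=ray(c2,*p2)
    A=np.stack([d1,-d2],1); s=np.linalg.lstsq(A,o2-o1,rcond=None)[0]
    a=o1+d1*s[0];b=o2+d2*s[1]; return (a+b)/2,np.linalg.norm(a-b)
def proj(c,P):
    P=np.atleast_2d(P); q=(P-c["T"][:3,3])@c["T"][:3,:3]; q=q*[1,-1,-1]
    return cv2.projectPoints(q.reshape(-1,1,3),np.zeros(3),np.zeros(3),c["K"],c["d"])[0][:,0]
def crop(c,x0,y0,w,h,s,name):
    a=c["px"][y0:y0+h,x0:x0+w,::-1]; a=cv2.resize(a,None,fx=s,fy=s,interpolation=cv2.INTER_CUBIC)
    for i in range(0,w,10): cv2.putText(a,str(x0+i),(i*s,8),0,0.3,(0,0,255),1) if i%20==0 else None; cv2.line(a,(i*s,10),(i*s,14),(0,0,255),1)
    for i in range(0,h,10): cv2.putText(a,str(y0+i),(0,i*s+4),0,0.3,(0,0,255),1) if i%20==0 else None
    cv2.imwrite("pics/"+name,a)
E
python3 - <<'E'
from h import *
t=cam("top");s=cam("scene")
crop(t,380,220,100,110,7,"t_jig.png");crop(s,310,260,115,125,6 and 4,"s_jig0.png")
crop(s,315,280,110,100,7,"s_jig.png")
crop(t,150,210,220,130,3,"t_left.png"); crop(s,170,170,180,140,4,"s_left.png")
E
```

```text
(no output)
```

View pics/t_jig.png

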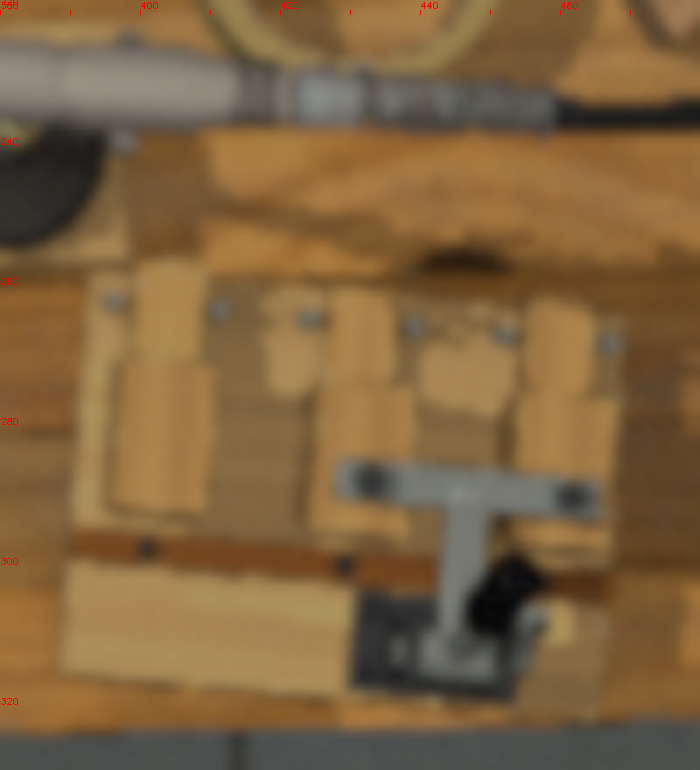

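View pics/s_jig.png

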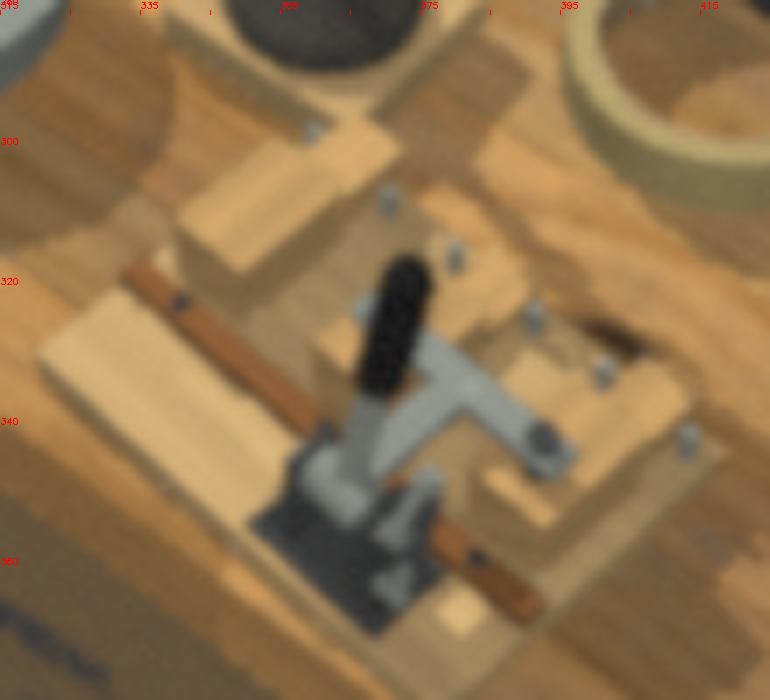

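View pics/t_left.png

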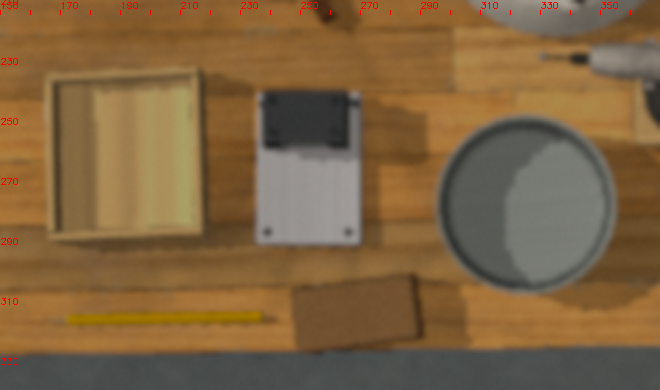

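View pics/s_left.png

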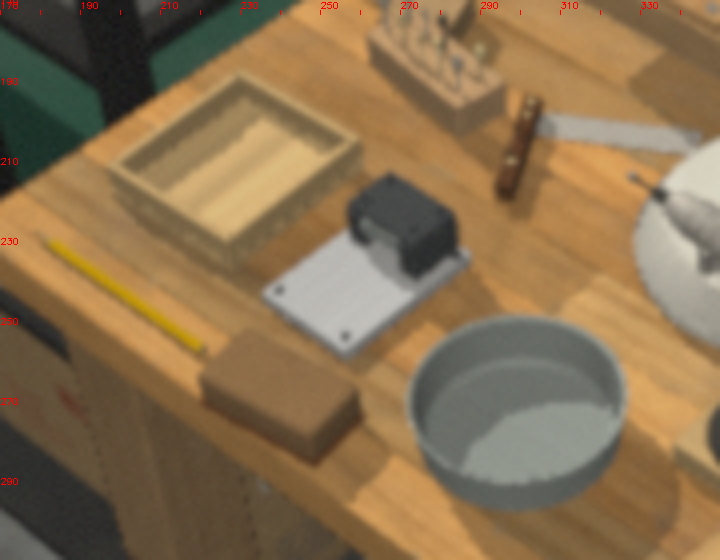

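```bash
python3 - <<'E'
from h import *
t=cam("top");s=cam("scene")
crop(t,225,230,55,70,10,"t_g.png");crop(s,230,205,65,60,11,"s_g.png")
f=lambda x0,y0,s,X,Y:(x0+(X+.5)/s-.5,y0+(Y+.5)/s-.5)
print("jig corners top view z12: FL NL NR FR")
P=[plane(t,*f(380,220,7,X,Y),.012) for X,Y in [(90,275),(60,672),(605,715),(625,320)]]
for p in P: print(p.round(4))
print([np.linalg.norm(P[i][:2]-P[i-1][:2]).round(4) for i in range(4)])
print("scene jig corners NL(38,352) FR(730,452)")
for X,Y in [(38,352),(730,452)]: print(plane(s,*f(315,280,7,X,Y),.012).round(4))
print("block tops")
for X,Y in [(108,360),(213,360),(205,515),(110,510),(320,383),(415,387),(408,537),(308,528),(520,395),(622,395),(608,555),(515,545)]:print(plane(t,*f(380,220,7,X,Y),.040).round(4))
print("grip"); 
print(tri(t,f(380,220,7,520,575),s,f(315,280,7,410,270)), tri(t,f(380,220,7,490,610),s,f(315,280,7,380,385)))
print("tool ends"); print(tri(t,(340,229.5),s,f(170,170,4,632,178)))
E
```

```text
jig corners top view z12: FL NL NR FR
[ 0.4679 -0.1744  0.012 ]
[ 0.3513 -0.1623  0.012 ]
[ 0.3353 -0.3226  0.012 ]
[ 0.4516 -0.3333  0.012 ]
[np.float64(0.1597), np.float64(0.1172), np.float64(0.1611), np.float64(0.1168)]
scene jig corners NL(38,352) FR(730,452)
[ 0.3499 -0.168   0.012 ]
[ 0.4515 -0.3392  0.012 ]
block tops
[ 0.4405 -0.176   0.04  ]
[ 0.44   -0.2064  0.04  ]
[ 0.3954 -0.2027  0.04  ]
[ 0.3973 -0.1753  0.04  ]
[ 0.4327 -0.2372  0.04  ]
[ 0.4311 -0.2647  0.04  ]
[ 0.3879 -0.2611  0.04  ]
[ 0.3911 -0.2323  0.04  ]
[ 0.4282 -0.2952  0.04  ]
[ 0.4276 -0.325   0.04  ]
[ 0.3815 -0.319   0.04  ]
[ 0.3849 -0.2921  0.04  ]
grip
(array([ 0.37482197, -0.27634195,  0.12401873]), np.float64(0.0009715329326753819)) (array([ 0.36603191, -0.27612926,  0.08121716]), np.float64(0.00040362894185330553))
tool ends
(array([ 0.50656282, -0.06160004,  0.15847749]), np.float64(0.008525159092376366))
```

View pics/t_g.png

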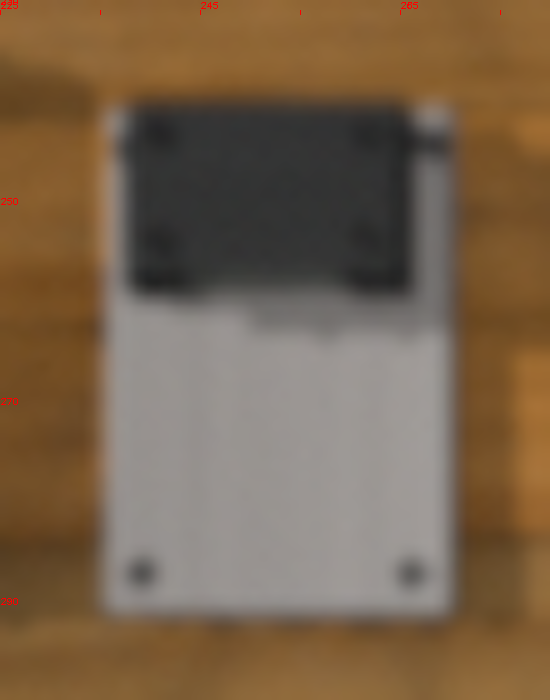

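View pics/s_g.png

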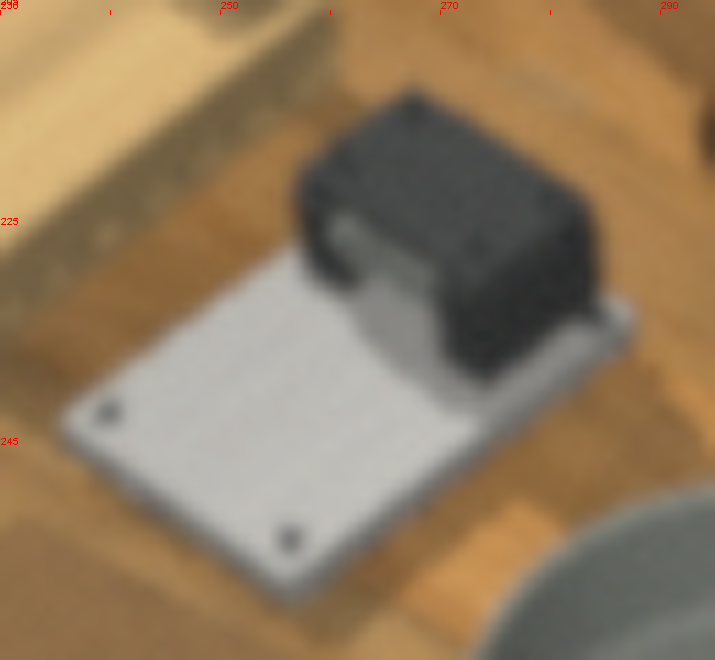

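```bash
python3 - <<'E'
from h import *
t=cam("top");s=cam("scene")
f=lambda x0,y0,s,X,Y:(x0+(X+.5)/s-.5,y0+(Y+.5)/s-.5)
def show(n,P):
    P=np.array(P)[:,:3]; print(n,P.mean(0).round(4)); print(P.round(4).tolist())
show("gauge top: FL NL NR FR",[plane(t,*f(225,230,10,X,Y),.010) for X,Y in [(104,105),(104,612),(452,612),(452,105)]])
show("gauge scene: NL NR FR",[plane(s,*f(230,205,11,X,Y),.010) for X,Y in [(62,422),(292,592),(638,318)]])
show("holes t",[plane(t,*f(225,230,10,X,Y),.010) for X,Y in [(142,573),(411,573)]])
show("holes s",[plane(s,*f(230,205,11,X,Y),.010) for X,Y in [(108,412),(290,541)]])
show("blk top t z51? FL FR NL NR",[plane(t,*f(225,230,10,X,Y),.041) for X,Y in [(128,103),(412,103),(128,294),(412,294)]])
show("tray t FL NL NR FR",[plane(t,*f(150,210,3,X,Y),.026) for X,Y in [(45,75),(49,241),(203,236),(202,70)]])
show("tray s L(NL) N(NR) F(FL) R(FR)",[plane(s,*f(170,170,4,X,Y),.026) for X,Y in [(110,165),(232,240),(238,72),(362,142)]])
# dish: rim extremes
show("dish t L R T B",[plane(t,*f(150,210,3,X,Y),.036) for X,Y in [(437,205),(617,205),(527,115),(527,295)]])
show("dish s L R T B",[plane(s,*f(170,170,4,X,Y),.036) for X,Y in [(408,400),(627,400),(517,315),(517,487)]])
show("sanding t",[plane(t,*f(150,210,3,X,Y),.027) for X,Y in [(292,289),(413,275),(421,336),(298,351)]])
crop(s,325,200,110,90,7,"s_tool.png"); crop(t,330,210,140,60,5,"t_tool.png")
E
```

```text
gauge top: FL NL NR FR [0.4597 0.1161 0.01  ]
[[0.5131, 0.1524, 0.01], [0.4075, 0.1523, 0.01], [0.4064, 0.0802, 0.01], [0.5118, 0.0796, 0.01]]
gauge scene: NL NR FR [0.4392 0.0974 0.01  ]
[[0.406, 0.146, 0.01], [0.4035, 0.0732, 0.01], [0.5082, 0.0729, 0.01]]
holes t [0.415  0.1165 0.01  ]
[[0.4154, 0.1444, 0.01], [0.4146, 0.0886, 0.01]]
holes s [0.4139 0.1123 0.01  ]
[[0.4144, 0.1407, 0.01], [0.4133, 0.0839, 0.01]]
blk top t z51? FL FR NL NR [0.4893 0.1136 0.041 ]
[[0.5093, 0.1425, 0.041], [0.5083, 0.0846, 0.041], [0.4703, 0.1425, 0.041], [0.4694, 0.0848, 0.041]]
tray t FL NL NR FR [0.4684 0.2405 0.026 ]
[[0.5248, 0.2967, 0.026], [0.4102, 0.2922, 0.026], [0.4122, 0.1859, 0.026], [0.5263, 0.1871, 0.026]]
tray s L(NL) N(NR) F(FL) R(FR) [0.4679 0.2336 0.026 ]
[[0.4108, 0.2849, 0.026], [0.4151, 0.1791, 0.026], [0.5205, 0.2894, 0.026], [0.5251, 0.1811, 0.026]]
dish t L R T B [ 0.4293 -0.0351  0.036 ]
[[0.4302, 0.0256, 0.036], [0.4281, -0.0957, 0.036], [0.4902, -0.0361, 0.036], [0.3687, -0.0341, 0.036]]
dish s L R T B [ 0.4269 -0.0404  0.036 ]
[[0.3878, 0.0047, 0.036], [0.465, -0.0868, 0.036], [0.4729, 0.002, 0.036], [0.3819, -0.0816, 0.036]]
sanding t [0.3588 0.0817 0.027 ]
[[0.3754, 0.125, 0.027], [0.3836, 0.0429, 0.027], [0.3425, 0.0379, 0.027], [0.3336, 0.1211, 0.027]]
```

View pics/s_tool.png

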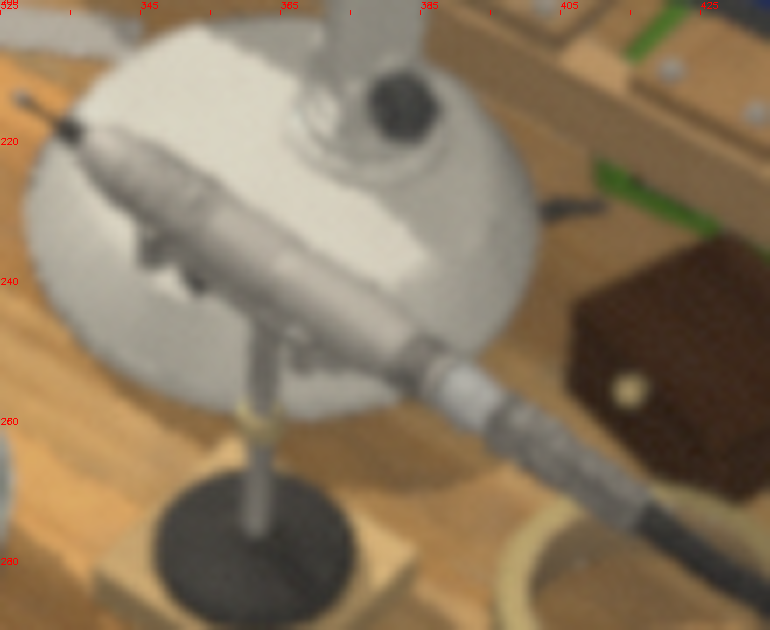

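View pics/t_tool.png

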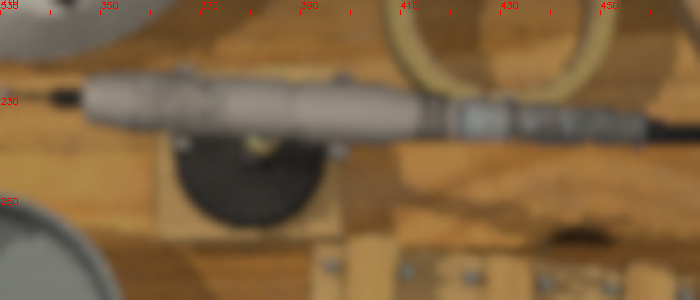

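```bash
cat >> h.py <<'E'
from scipy.spatial.transform import Rotation as Ro
JY=-0.099; JO=np.array([0.4115,-0.2491])
def jig(x,y,z=0):  # mm -> world
    c,s=np.cos(JY),np.sin(JY); return np.array([JO[0]+(c*x-s*y)/1e3,JO[1]+(s*x+c*y)/1e3,z/1e3])
def go(p,yaw,ref=None):
    """cm shifts & rotvec in present tool axes to reach TCP p, tool y axis at world angle pi/2+yaw, z down"""
    st=manip.observe(); R=Ro.from_quat(st["orientation"])
    c,s=np.cos(yaw),np.sin(yaw)
    T=Ro.from_matrix(np.array([[-c,-s,0],[-s,c,0],[0,0,-1]]).T.T) if 0 else Ro.from_matrix(np.column_stack([[-c,-s,0],[-s,c,0],[0,0,-1]]))
    d=R.inv().apply(np.array(p)-st["tool_pos"])*100; r=(R.inv()*T).as_rotvec()
    print("shift cm",d.round(2),"rot",r.round(3),"from",st["tool_pos"].round(4))
E
python3 - <<'E'
from h import *
t=cam("top");s=cam("scene")
f=lambda x0,y0,s,X,Y:(x0+(X+.5)/s-.5,y0+(Y+.5)/s-.5)
print(tri(t,f(330,210,5,648,130),s,f(325,200,7,640,520)))
print(tri(t,f(330,210,5,70,98),s,f(325,200,7,70,130)))
print(tri(t,f(330,210,5,430,115),s,f(325,200,7,415,365)))
go([0.40,0.1,0.23],JY); go(jig(-10,-29,160),JY)
print(manip.observe()["joints"])
E
```

```text
(array([ 0.49590288, -0.28589819,  0.1465437 ]), np.float64(0.0011934362559882135))
(array([ 0.51153058, -0.07116359,  0.14813634]), np.float64(0.0004887228254329833))
(array([ 0.50328688, -0.20496915,  0.14532158]), np.float64(0.0005318923053142505))
shift cm [-33.92 -34.06   0.13] rot [ 0.    -0.    -0.261] from [0.2025 0.5382 0.2313]
shift cm [-47.07 -69.39   7.13] rot [ 0.    -0.    -0.261] from [0.2025 0.5382 0.2313]
[ 1.19098331e+00  3.19630313e-01  1.56453776e+00  5.98769474e-06
  1.25739681e+00 -1.99983966e-02]
```

Emit:
{"fn": "arm_command", "kwargs": {"steps": [{"x":-3.4,"y":-3.4,"hand":1},{"x":-8,"y":-8,"rz":-0.08,"hand":1},{"x":-11,"y":-11,"rz":-0.2,"hand":1},{"x":-15,"y":-15,"rz":-0.26,"hand":1},{"x":-18.5,"y":-18.5,"rz":-0.26,"hand":1},{"x":-22,"y":-22,"rz":-0.26,"hand":1},{"x":-25.5,"y":-25.5,"rz":-0.26,"hand":1},{"x":-29,"y":-29,"rz":-0.26,"hand":1},{"x":-32,"y":-32.5,"rz":-0.26,"hand":1},{"x":-34,"y":-36,"rz":-0.26,"hand":1},{"x":-36,"y":-40,"rz":-0.26,"hand":1},{"x":-37.7,"y":-44.5,"rz":-0.26,"hand":1},{"x":-39.2,"y":-49,"rz":-0.26,"hand":1},{"x":-40.8,"y":-53.5,"rz":-0.26,"hand":1},{"x":-42.5,"y":-58,"rz":-0.26,"hand":1},{"x":-44,"y":-62.2,"z":1,"rz":-0.26,"hand":1},{"x":-45.5,"y":-66,"z":3,"rz":-0.26,"hand":1},{"x":-47.1,"y":-69.4,"z":5.5,"rz":-0.26,"hand":1},{"x":-47.1,"y":-69.4,"z":7.1,"rz":-0.26,"hand":1},{"x":-47.1,"y":-69.4,"z":7.1,"rz":-0.26,"hand":1}]}}

```text
invalid input
```

Emit:
{"fn": "arm_command", "kwargs": {"steps": [{"x":-3.4,"y":-3.4,"z":0,"rx":0,"ry":0,"rz":0,"hand":1},{"x":-8,"y":-8,"z":0,"rx":0,"ry":0,"rz":-0.08,"hand":1},{"x":-11,"y":-11,"z":0,"rx":0,"ry":0,"rz":-0.2,"hand":1},{"x":-15,"y":-15,"z":0,"rx":0,"ry":0,"rz":-0.26,"hand":1},{"x":-18.5,"y":-18.5,"z":0,"rx":0,"ry":0,"rz":-0.26,"hand":1},{"x":-22,"y":-22,"z":0,"rx":0,"ry":0,"rz":-0.26,"hand":1},{"x":-25.5,"y":-25.5,"z":0,"rx":0,"ry":0,"rz":-0.26,"hand":1},{"x":-29,"y":-29,"z":0,"rx":0,"ry":0,"rz":-0.26,"hand":1},{"x":-32,"y":-32.5,"z":0,"rx":0,"ry":0,"rz":-0.26,"hand":1},{"x":-34,"y":-36,"z":0,"rx":0,"ry":0,"rz":-0.26,"hand":1}]}}

```text
time: 1.5
tool_pos: [0.3951, 0.0796, 0.2317]
orientation: [0.05, 0.999, 0.0, 0.001]
force: [0.5, 0.6, -0.4]
gripper_width: 0.0004
```

```bash
python3 - <<'E'
from h import *
go(jig(-10,-29,160),JY); print(manip.observe()["joints"])
E
```

```text
shift cm [ -3.9  -35.45   7.16] rot [ 0.     0.002 -0.001] from [0.3951 0.0796 0.2317]
[ 1.70328072e-01  4.39320744e-02  1.91608336e+00 -3.68984649e-05
  1.17967853e+00 -1.30058193e+00]
```

Emit:
{"fn": "arm_command", "kwargs": {"steps": [{"x":-0.4,"y":-4.5,"z":0,"rx":0,"ry":0,"rz":0,"hand":1},{"x":-0.9,"y":-9,"z":0,"rx":0,"ry":0,"rz":0,"hand":1},{"x":-1.4,"y":-13.5,"z":0,"rx":0,"ry":0,"rz":0,"hand":1},{"x":-1.9,"y":-18,"z":0,"rx":0,"ry":0,"rz":0,"hand":1},{"x":-2.4,"y":-22.5,"z":0,"rx":0,"ry":0,"rz":0,"hand":1},{"x":-2.9,"y":-27,"z":0.5,"rx":0,"ry":0,"rz":0,"hand":1},{"x":-3.4,"y":-31,"z":2,"rx":0,"ry":0,"rz":0,"hand":1},{"x":-3.9,"y":-35.4,"z":4,"rx":0,"ry":0,"rz":0,"hand":1},{"x":-3.9,"y":-35.4,"z":7.2,"rx":0,"ry":0,"rz":0,"hand":1},{"x":-3.9,"y":-35.4,"z":7.2,"rx":0,"ry":0,"rz":0,"hand":1}]}}

```text
time: 2.5
tool_pos: [0.3948, -0.2739, 0.1558]
orientation: [0.051, 0.999, 0.003, -0.004]
force: [-0.1, 0.9, -0.1]
gripper_width: 0.0001
```

```bash
python3 - <<'E'
from h import *
t=cam("top");s=cam("scene")
st=manip.observe(); print(st["tool_pos"],st["joints"],st["force"]); print(proj(t,st["tool_pos"]),proj(s,st["tool_pos"]))
crop(s,315,230,120,140,5,"s1.png"); crop(t,360,200,140,140,5,"t1.png")
E
```

```text
[ 0.39730081 -0.2742202   0.15945409] [-6.28119436e-01  2.37863676e-01  1.87779767e+00  3.03472809e-04
  1.02716310e+00 -2.09932293e+00] [0.82874877 0.59835125 1.28762823]
[[456.34832023 288.66110826]] [[380.54740774 298.07856913]]
```

View pics/s1.png

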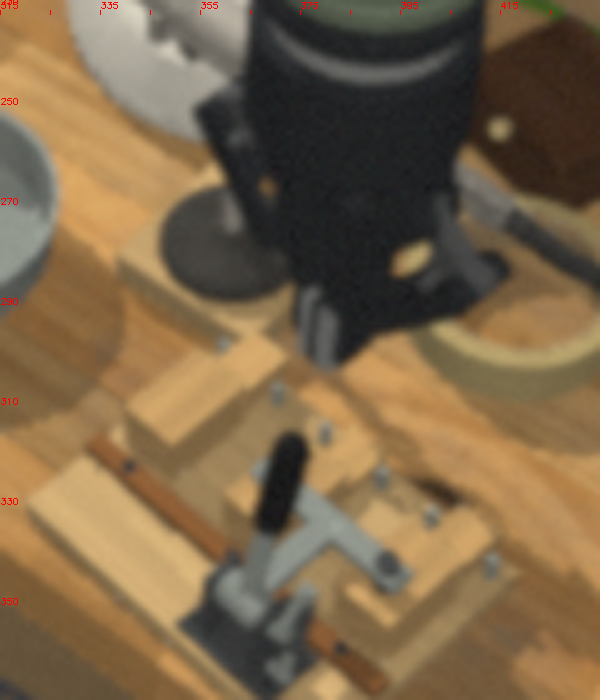

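View pics/t1.png

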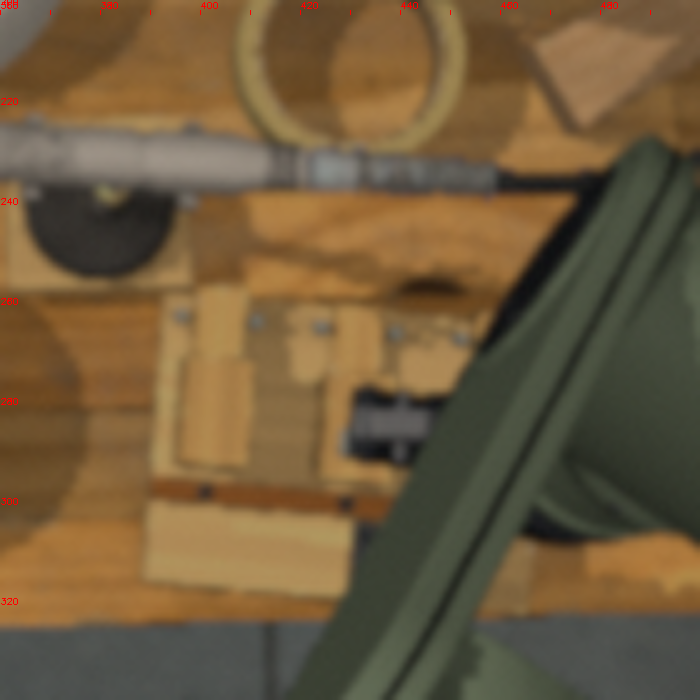

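```bash
python3 - <<'E'
from h import *
s=cam("scene");st=manip.observe();print(st["tool_pos"])
R=Ro.from_quat(st["orientation"])
crop(s,360,275,40,40,16,"s1z.png")
a=cv2.imread("pics/s1z.png")
a0=a.copy()
for dx in(-11,11):
  for dy in (-14.5,0,14.5):
    p=proj(s,st["tool_pos"]+R.apply([dx/1e3,dy/1e3,0]))[0]; q=((p-[360,275]+.5)*16).astype(int); print(dx,dy,p); cv2.circle(a,tuple(map(int,q)),4,(0,255,0),-1)
cv2.imwrite("pics/s1z.png",a)
E
```

```text
[ 0.39802352 -0.27439134  0.16037689]
-11 -14.5 [391.08370402 298.80419309]
-11 0 [385.02078895 294.18317911]
-11 14.5 [379.05208522 289.63409557]
11 -14.5 [382.79292212 305.70962566]
11 0 [376.73148967 300.98623261]
11 14.5 [370.76504175 296.33717756]
```

View pics/s1z.png

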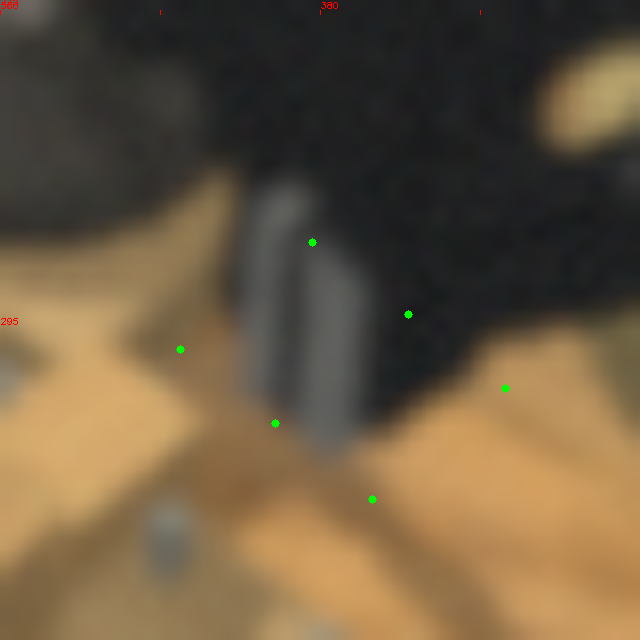

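```bash
sed -i 's/JO=np.array(.*/JO=np.array([0.411,-0.2518])/' h.py; python3 - <<'E'
from h import *
go(jig(-3,-29,111),JY);go(jig(-90,-29,111),JY)
E
```

```text
shift cm [-0.76 -0.52  4.94] rot [-0.     0.001 -0.   ] from [ 0.398  -0.2744  0.1604]
shift cm [ 7.94 -0.52  4.93] rot [-0.     0.001 -0.   ] from [ 0.398  -0.2744  0.1604]
```

Emit:
{"fn": "arm_command", "kwargs": {"steps": [{"x":-0.8,"y":-0.5,"z":2,"rx":0,"ry":0,"rz":0,"hand":1},{"x":-0.8,"y":-0.5,"z":4.5,"rx":0,"ry":0,"rz":0,"hand":1},{"x":-0.8,"y":-0.5,"z":4.9,"rx":0,"ry":0,"rz":0,"hand":1},{"x":0,"y":-0.5,"z":4.9,"rx":0,"ry":0,"rz":0,"hand":1},{"x":1,"y":-0.5,"z":4.9,"rx":0,"ry":0,"rz":0,"hand":1},{"x":2,"y":-0.5,"z":4.9,"rx":0,"ry":0,"rz":0,"hand":1},{"x":3,"y":-0.5,"z":4.9,"rx":0,"ry":0,"rz":0,"hand":1},{"x":4,"y":-0.5,"z":4.9,"rx":0,"ry":0,"rz":0,"hand":1},{"x":5,"y":-0.5,"z":4.9,"rx":0,"ry":0,"rz":0,"hand":1},{"x":6,"y":-0.5,"z":4.9,"rx":0,"ry":0,"rz":0,"hand":1},{"x":7,"y":-0.5,"z":4.9,"rx":0,"ry":0,"rz":0,"hand":1},{"x":8,"y":-0.5,"z":4.9,"rx":0,"ry":0,"rz":0,"hand":1}]}}

```text
time: 3.85
tool_pos: [0.3158, -0.271, 0.1099]
orientation: [0.05, 0.999, 0.001, -0.001]
force: [0.6, -0.3, 0.4]
gripper_width: -0.0002
```

```bash
python3 - <<'E'
from h import *
s=cam("scene");st=manip.observe(); print(st["time"],st["tool_pos"],st["force"])
crop(s,300,230,130,140,5,"s2.png")
E
```

```text
3.9 [ 0.31436409 -0.2704092   0.10973851] [-0.42342934  0.62742965 -0.58860061]
```

View pics/s2.png

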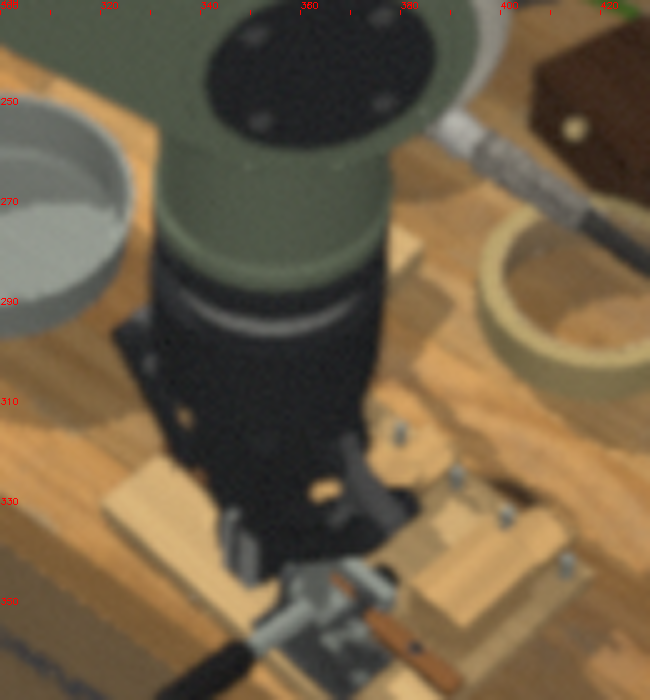

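```bash
python3 - <<'E'
from h import *
go(jig(3,-58,130),JY)
E
```

```text
shift cm [-9.73 -2.98 -2.06] rot [ 0.002 -0.003 -0.001] from [ 0.3144 -0.2704  0.1097]
```

Emit:
{"fn": "arm_command", "kwargs": {"steps": [{"x":0,"y":0,"z":-4,"rx":0,"ry":0,"rz":0,"hand":1},{"x":-3,"y":-1,"z":-5,"rx":0,"ry":0,"rz":0,"hand":0.5},{"x":-7,"y":-2,"z":-5,"rx":0,"ry":0,"rz":0,"hand":0.5},{"x":-9.7,"y":-3,"z":-5,"rx":0,"ry":0,"rz":0,"hand":0.5},{"x":-9.7,"y":-3,"z":-2,"rx":0,"ry":0,"rz":0,"hand":0.5},{"x":-9.7,"y":-3,"z":-2,"rx":0,"ry":0,"rz":0,"hand":0.5}]}}

```text
time: 4.5
tool_pos: [0.4091, -0.3096, 0.127]
orientation: [0.05, 0.999, 0.002, -0.003]
force: [-0.5, 0.2, -0.6]
gripper_width: 0.0427
```

```bash
python3 - <<'E'
from h import *
s=cam("scene");t=cam("top");st=manip.observe(); print(st["time"],st["tool_pos"],st["force"],st["gripper_width"],st["joints"])
go(jig(3,-58,16),JY)
crop(s,310,230,130,140,5,"s3.png");crop(t,360,200,140,140,5,"t3.png")
E
```

```text
4.6 [ 0.40995942 -0.31052177  0.12979676] [1.14166004 0.11235978 0.44563588] 0.04276576919452091 [-6.70624205e-01  3.16047181e-01  1.85002718e+00  2.38676647e-05
  9.78418563e-01 -2.14157479e+00]
shift cm [ 0.15  0.04 11.38] rot [ 0.002 -0.002 -0.001] from [ 0.41   -0.3105  0.1298]
```

View pics/s3.png

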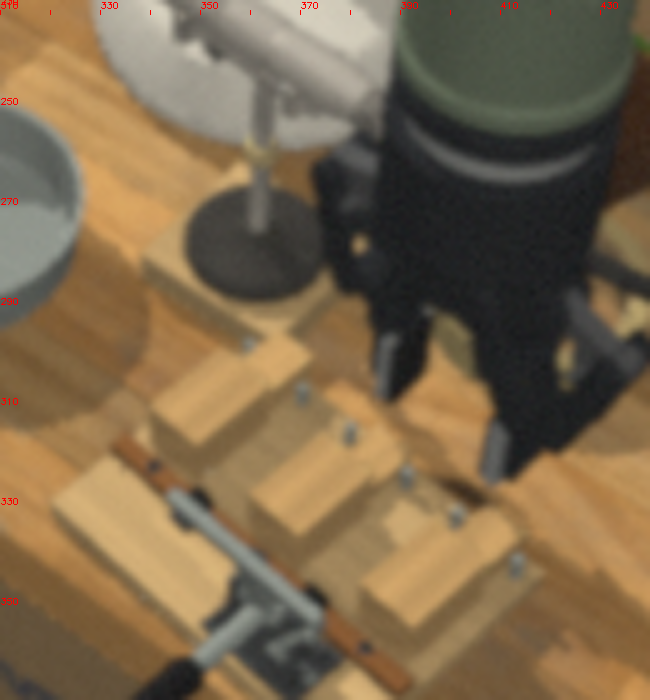

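View pics/t3.png

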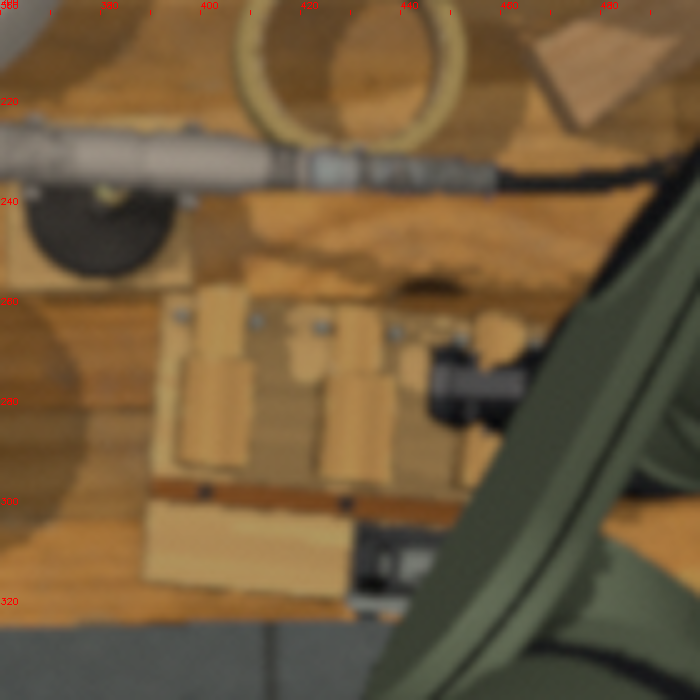

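```bash
python3 - <<'E'
from h import *
s=cam("scene")
f=lambda x0,y0,s,X,Y:(x0+(X+.5)/s-.5,y0+(Y+.5)/s-.5)
c,si=np.cos(JY),np.sin(JY)
def J(p): d=(p[:2]-JO)*1e3; return [round(c*d[0]+si*d[1],1),round(-si*d[0]+c*d[1],1)]
for X,Y in [(388,400),(495,482),(380,397),(485,478)]: print("tip",J(plane(s,*f(310,230,5,X,Y),.133)))
for X,Y in [(360,582),(415,630)]: print("blk near",J(plane(s,*f(310,230,5,X,Y),.040)))
for X,Y in [(250,492),(300,537)]: print("mid near",J(plane(s,*f(310,230,5,X,Y),.040)))
print(J(manip.observe()["tool_pos"]))
E
```

```text
tip [np.float64(-5.9), np.float64(-37.2)]
tip [np.float64(-5.5), np.float64(-87.3)]
tip [np.float64(-7.0), np.float64(-34.3)]
tip [np.float64(-6.7), np.float64(-83.7)]
blk near [np.float64(-22.0), np.float64(-45.8)]
blk near [np.float64(-22.7), np.float64(-74.4)]
mid near [np.float64(-22.5), np.float64(12.0)]
mid near [np.float64(-23.6), np.float64(-16.0)]
[np.float64(5.3), np.float64(-58.9)]
```

Emit:
{"fn": "arm_command", "kwargs": {"steps": [{"x":0.2,"y":0,"z":3,"rx":0,"ry":0,"rz":0,"hand":0.5},{"x":0.2,"y":0,"z":6,"rx":0,"ry":0,"rz":0,"hand":0.5},{"x":0.2,"y":0,"z":8.5,"rx":0,"ry":0,"rz":0,"hand":0.5},{"x":0.2,"y":0,"z":9.8,"rx":0,"ry":0,"rz":0,"hand":0.5},{"x":0.2,"y":0,"z":10.5,"rx":0,"ry":0,"rz":0,"hand":0.5},{"x":0.2,"y":0,"z":11.2,"rx":0,"ry":0,"rz":0,"hand":0.5}]}}

```text
time: 5.25
tool_pos: [0.4094, -0.3114, 0.019]
orientation: [0.05, 0.999, -0.001, 0.001]
force: [-0.1, 0.2, 0.7]
gripper_width: 0.0427
```

Emit:
{"fn": "arm_command", "kwargs": {"squeeze": 40, "steps": [{"x":0,"y":0,"z":0.1,"rx":0,"ry":0,"rz":0,"hand":0.6},{"x":0,"y":0,"z":0.1,"rx":0,"ry":0,"rz":0,"hand":0.7},{"x":0,"y":0,"z":0.1,"rx":0,"ry":0,"rz":0,"hand":0.8},{"x":0,"y":0,"z":0.1,"rx":0,"ry":0,"rz":0,"hand":0.8}]}}

```text
time: 5.65
tool_pos: [0.4092, -0.3112, 0.0179]
orientation: [0.05, 0.999, -0.0, 0.0]
force: [0.5, -0.4, 2.6]
gripper_width: 0.0273
```

```bash
python3 - <<'E'
from h import *
st=manip.observe(); print(st["time"],st["tool_pos"],st["force"],st["moment"],st["gripper_width"])
E
```

```text
5.65 [ 0.40924413 -0.31115208  0.01786201] [ 0.54061781 -0.36466973  2.55606807] [-0.05234116  0.10107406  0.01279746] 0.027280039399540965
```

```bash
cat >> h.py <<'E'
GY=-0.012; GO=np.array([0.4512,0.1135])
def gau(x,y,z=0):
    c,s=np.cos(GY),np.sin(GY); return np.array([GO[0]+(c*x-s*y)/1e3,GO[1]+(s*x+c*y)/1e3,z/1e3])
E
python3 - <<'E'
from h import *
go(gau(12-52+4,0,16.6),GY)
E
```

```text
shift cm [ 3.64 42.36  0.1 ] rot [-0.001  0.001 -0.088] from [ 0.4092 -0.3112  0.0179]
```

Emit:
{"fn": "arm_command", "kwargs": {"steps": [{"x":0,"y":0,"z":-1,"rx":0,"ry":0,"rz":0,"hand":0.8},{"x":0,"y":0,"z":-4,"rx":0,"ry":0,"rz":0,"hand":0.8},{"x":0,"y":1,"z":-7.5,"rx":0,"ry":0,"rz":0,"hand":0.8},{"x":0.4,"y":5,"z":-8,"rx":0,"ry":0,"rz":0,"hand":0.8},{"x":0.8,"y":9.5,"z":-8,"rx":0,"ry":0,"rz":0,"hand":0.8},{"x":1.2,"y":14,"z":-8,"rx":0,"ry":0,"rz":0,"hand":0.8},{"x":1.6,"y":18.5,"z":-8,"rx":0,"ry":0,"rz":-0.03,"hand":0.8},{"x":2,"y":23,"z":-8,"rx":0,"ry":0,"rz":-0.05,"hand":0.8},{"x":2.4,"y":27.5,"z":-8,"rx":0,"ry":0,"rz":-0.07,"hand":0.8},{"x":2.8,"y":32,"z":-8,"rx":0,"ry":0,"rz":-0.088,"hand":0.8},{"x":3.2,"y":36.5,"z":-8,"rx":0,"ry":0,"rz":-0.088,"hand":0.8},{"x":3.6,"y":40.5,"z":-7.5,"rx":0,"ry":0,"rz":-0.088,"hand":0.8},{"x":3.6,"y":42.4,"z":-6,"rx":0,"ry":0,"rz":-0.088,"hand":0.8},{"x":3.6,"y":42.4,"z":-5,"rx":0,"ry":0,"rz":-0.088,"hand":0.8}]}}

```text
time: 7.05
tool_pos: [0.4157, 0.1167, 0.0675]
orientation: [0.004, 1.0, 0.0, 0.001]
force: [0.3, 0.6, -0.7]
gripper_width: 0.027
```

```bash
python3 - <<'E'
from h import *
s=cam("scene");t=cam("top");st=manip.observe(); print(st["time"],st["tool_pos"],st["force"],st["gripper_width"],st["joints"])
go(gau(12-52+4,0,16.6),GY)
crop(s,190,170,140,130,5,"s4.png");crop(t,210,200,140,120,5,"t4.png")
E
```

```text
7.15 [0.4141369  0.11429039 0.06653872] [-0.32429728  0.6256953  -1.22729948] 0.027107575822417337 [ 2.42676656e-01  2.84437620e-01  2.11165339e+00 -3.52352221e-04
  7.48504361e-01 -1.31738433e+00]
shift cm [-0.12 -0.03  4.99] rot [-0.001 -0.003  0.002] from [0.4141 0.1143 0.0665]
```

View pics/s4.png

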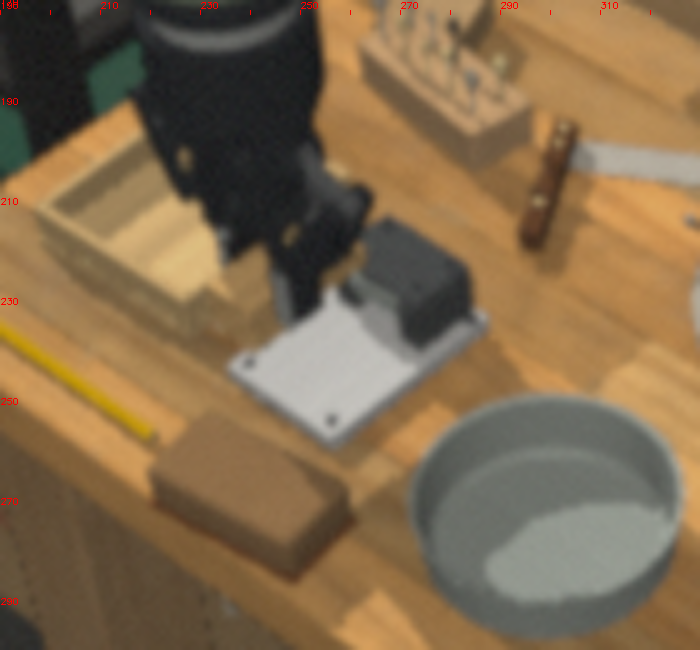

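View pics/t4.png

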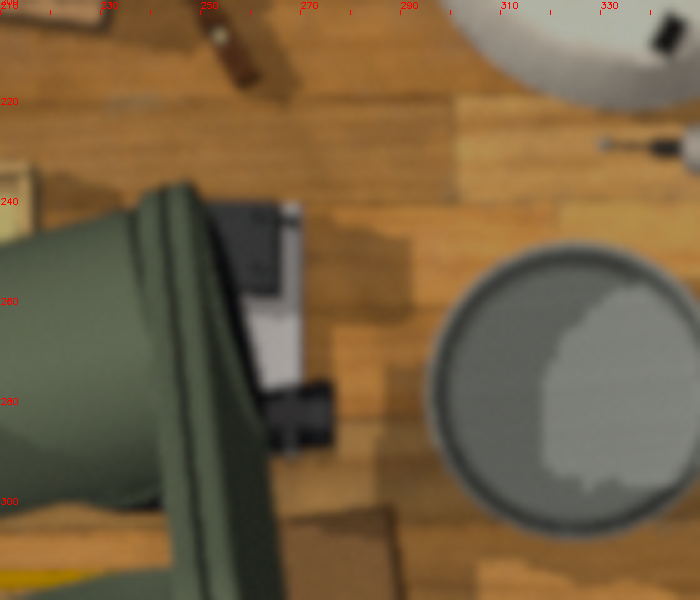

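Emit:
{"fn": "arm_command", "kwargs": {"steps": [{"x":-0.1,"y":0,"z":2.5,"rx":0,"ry":0,"rz":0,"hand":0.8},{"x":-0.1,"y":0,"z":4,"rx":0,"ry":0,"rz":0,"hand":0.8},{"x":-0.1,"y":0,"z":4.7,"rx":0,"ry":0,"rz":0,"hand":0.8},{"x":-0.1,"y":0,"z":4.9,"rx":0,"ry":0,"rz":0,"hand":0.8},{"x":-0.1,"y":0,"z":4.9,"rx":0,"ry":0,"rz":0,"hand":0.8}]}}

```text
time: 7.65
tool_pos: [0.4167, 0.1141, 0.0187]
orientation: [0.006, 1.0, 0.0, 0.0]
force: [0.2, 0.0, -0.4]
gripper_width: 0.0272
```

```bash
python3 - <<'E'
from h import *
s=cam("scene");st=manip.observe(); print(st["time"],st["tool_pos"],st["force"],st["moment"],st["gripper_width"])
crop(s,220,190,80,80,9,"s5.png")
go(gau(12-52+4,0,16.6),GY)
E
```

```text
7.7 [0.41691446 0.11425733 0.01895461] [-0.85611379  0.27785965 -0.28532812] [0.02480375 0.01554987 0.01022049] 0.027516386051582693
shift cm [ 0.17 -0.03  0.24] rot [ 0.     0.001 -0.001] from [0.4169 0.1143 0.019 ]
```

View pics/s5.png

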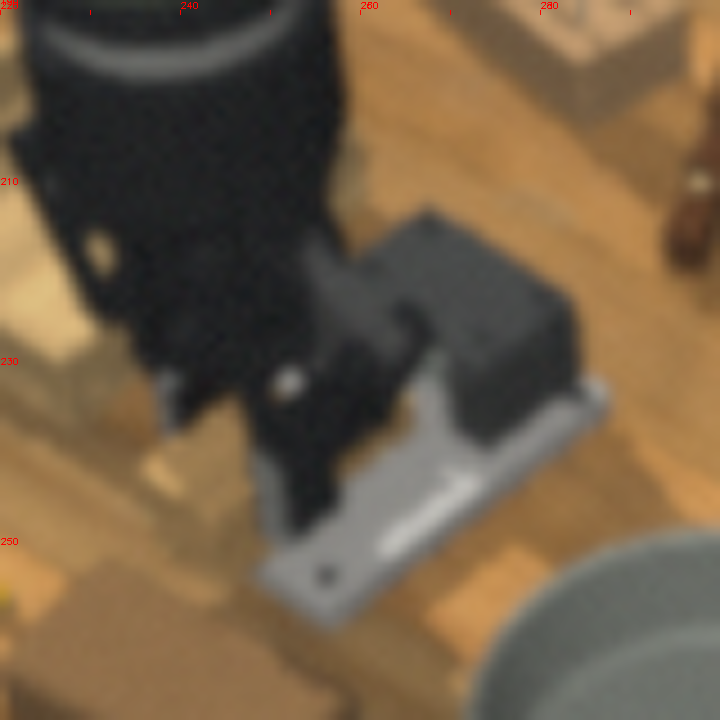

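Emit:
{"fn": "arm_command", "kwargs": {"steps": [{"x":0,"y":0,"z":0.1,"rx":0,"ry":0,"rz":0,"hand":0.8},{"x":0,"y":0,"z":0.2,"rx":0,"ry":0,"rz":0,"hand":0.8},{"x":0,"y":0,"z":0.2,"rx":0,"ry":0,"rz":0,"hand":0.8}]}}

```text
time: 8.0
tool_pos: [0.4164, 0.1146, 0.0165]
orientation: [0.006, 1.0, 0.0, 0.0]
force: [-0.6, -0.6, -1.1]
gripper_width: 0.0274
```

```bash
python3 - <<'E'
from h import *
st=manip.observe(); print(st["time"],st["tool_pos"],st["force"],st["moment"],st["gripper_width"])
E
```

```text
8.0 [0.41641915 0.11464902 0.01650973] [-0.56993811 -0.57796859 -1.09221471] [-0.01305464 -0.02805182 -0.00249491] 0.027449603731498847
```

Emit:
{"fn": "arm_command", "kwargs": {"steps": [{"x":-0.3,"y":0,"z":0,"rx":0,"ry":0,"rz":0,"hand":0.8},{"x":-0.6,"y":0,"z":0,"rx":0,"ry":0,"rz":0,"hand":0.8},{"x":-0.8,"y":0,"z":0,"rx":0,"ry":0,"rz":0,"hand":0.8},{"x":-0.9,"y":0,"z":0,"rx":0,"ry":0,"rz":0,"hand":0.8}]}}

```text
time: 8.4
tool_pos: [0.4258, 0.1145, 0.0163]
orientation: [0.006, 1.0, 0.0, 0.0]
force: [0.1, 0.3, 0.3]
gripper_width: 0.0272
```

Emit:
{"fn": "arm_command", "kwargs": {"steps": [{"x":-0.2,"y":0,"z":0,"rx":0,"ry":0,"rz":0,"hand":0.8},{"x":-0.3,"y":0,"z":0,"rx":0,"ry":0,"rz":0,"hand":0.8}]}}

```text
time: 8.6
tool_pos: [0.4285, 0.1145, 0.0163]
orientation: [0.006, 1.0, 0.0, 0.0]
force: [-0.1, 0.1, -1.5]
gripper_width: 0.0272
```

Emit:
{"fn": "arm_command", "kwargs": {"steps": [{"x":-0.2,"y":0,"z":0,"rx":0,"ry":0,"rz":0,"hand":0.8},{"x":-0.4,"y":0,"z":0,"rx":0,"ry":0,"rz":0,"hand":0.8}]}}

```text
time: 8.8
tool_pos: [0.4325, 0.1144, 0.0163]
orientation: [0.006, 1.0, 0.0, 0.0]
force: [0.3, 1.2, -1.1]
gripper_width: 0.0272
```

Emit:
{"fn": "arm_command", "kwargs": {"steps": [{"x":-0.15,"y":0,"z":0,"rx":0,"ry":0,"rz":0,"hand":0.8},{"x":-0.3,"y":0,"z":0,"rx":0,"ry":0,"rz":0,"hand":0.8}]}}

```text
time: 9.0
tool_pos: [0.4355, 0.1143, 0.0163]
orientation: [0.006, 1.0, 0.0, 0.0]
force: [0.0, 0.1, 0.3]
gripper_width: 0.0272
```

Emit:
{"fn": "arm_command", "kwargs": {"steps": [{"x":-0.15,"y":0,"z":0,"rx":0,"ry":0,"rz":0,"hand":0.8},{"x":-0.3,"y":0,"z":0,"rx":0,"ry":0,"rz":0,"hand":0.8}]}}

```text
time: 9.2
tool_pos: [0.4369, 0.1141, 0.0161]
orientation: [0.006, 1.0, -0.0, -0.002]
force: [-5.8, 1.7, 1.9]
gripper_width: 0.027
```

```bash
python3 - <<'E'
from h import *
s=cam("scene");st=manip.observe(); print(st["time"],st["tool_pos"],st["force"],st["moment"],st["gripper_width"])
crop(s,220,190,80,80,9,"s6.png")
E
```

```text
9.25 [0.43682624 0.11412025 0.01600334] [-3.80051319  0.18894839  1.44108382] [0.07745403 0.60883734 0.04379911] 0.027161071285827183
```

View pics/s6.png

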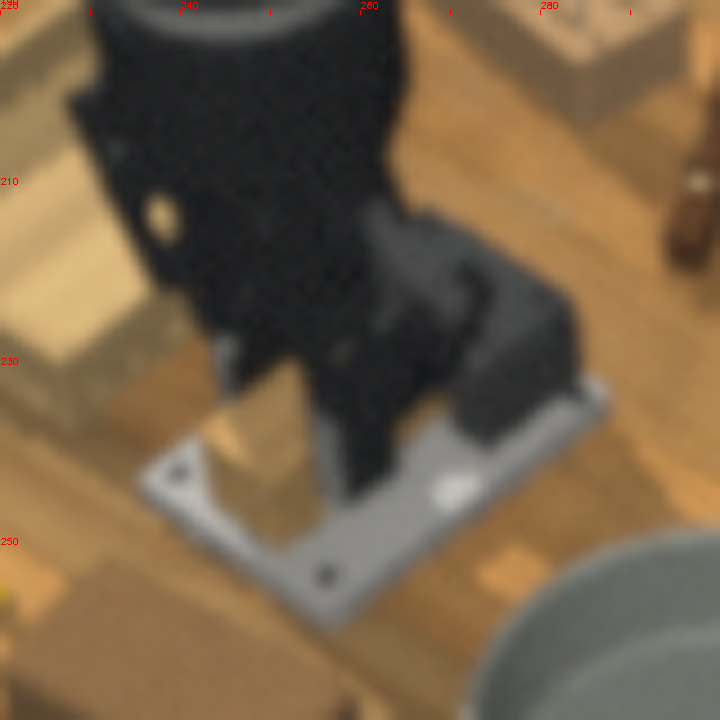

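```bash
cat >> h.py <<'E'
def loc(o,yaw,x,y,z):
    c,s=np.cos(yaw),np.sin(yaw); return np.array([o[0]+(c*x-s*y)/1e3,o[1]+(s*x+c*y)/1e3,z/1e3])
TO=(0.4677,0.237)
E
python3 - <<'E'
from h import *
go(loc(TO,0.025,-11,0,60),0.025); go(loc(TO,0.025,-11,0,12.6),0.025)
E
```

```text
shift cm [-1.83 12.28 -4.41] rot [-0.    -0.004 -0.037] from [0.4368 0.1141 0.016 ]
shift cm [-1.84 12.28  0.33] rot [-0.    -0.004 -0.037] from [0.4368 0.1141 0.016 ]
```

Emit:
{"fn": "arm_command", "kwargs": {"steps": [{"x":1,"y":0,"z":0,"rx":0,"ry":0,"rz":0,"hand":0.8},{"x":2.2,"y":0,"z":0,"rx":0,"ry":0,"rz":0,"hand":0.8},{"x":2.2,"y":0,"z":-0.3,"rx":0,"ry":0,"rz":0,"hand":0.8},{"x":2.2,"y":0,"z":-3,"rx":0,"ry":0,"rz":0,"hand":0.8},{"x":2.2,"y":0,"z":-6,"rx":0,"ry":0,"rz":0,"hand":0.8},{"x":1.5,"y":4,"z":-7.5,"rx":0,"ry":0,"rz":-0.037,"hand":0.8},{"x":-0.2,"y":8.5,"z":-7.5,"rx":0,"ry":0,"rz":-0.037,"hand":0.8},{"x":-1.8,"y":12.3,"z":-7,"rx":0,"ry":0,"rz":-0.037,"hand":0.8},{"x":-1.8,"y":12.3,"z":-5,"rx":0,"ry":0,"rz":-0.037,"hand":0.8},{"x":-1.8,"y":12.3,"z":-4.5,"rx":0,"ry":0,"rz":-0.037,"hand":0.8}]}}

```text
time: 10.25
tool_pos: [0.4569, 0.2376, 0.06]
orientation: [-0.014, 1.0, -0.001, -0.001]
force: [-0.7, -0.1, -1.4]
gripper_width: 0.0272
```

```bash
python3 - <<'E'
from h import *
s=cam("scene");t=cam("top");st=manip.observe(); print(st["time"],st["tool_pos"],st["force"],st["gripper_width"])
go(loc(TO,0.025,-11,0,12.6),0.025)
crop(s,180,150,100,100,7,"s7.png");crop(t,150,210,100,100,6,"t7.png")
E
```

```text
10.35 [0.45663175 0.23639311 0.06054557] [ 0.66053463 -0.38710181 -1.00264852] 0.027252395868971487
shift cm [-0.02  0.04  4.79] rot [-0.001 -0.003  0.   ] from [0.4566 0.2364 0.0605]
```

View pics/s7.png

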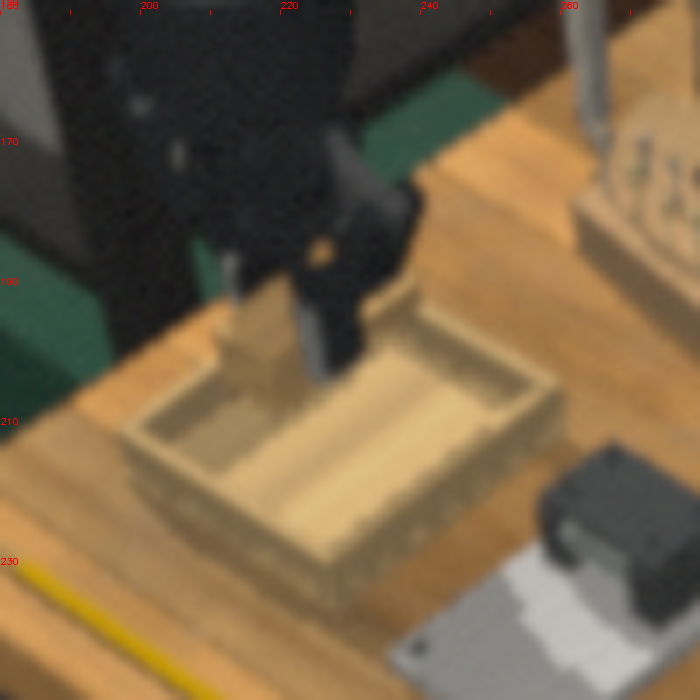

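View pics/t7.png

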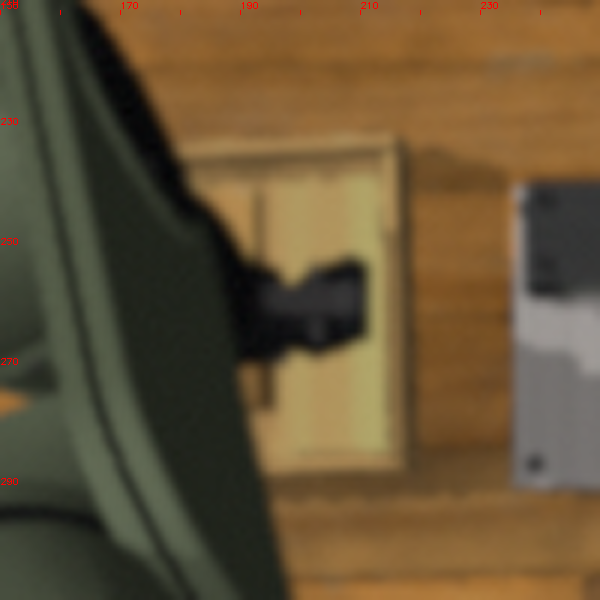

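Emit:
{"fn": "arm_command", "kwargs": {"steps": [{"x":0,"y":0,"z":2.5,"rx":0,"ry":0,"rz":0,"hand":0.8},{"x":0,"y":0,"z":4,"rx":0,"ry":0,"rz":0,"hand":0.8},{"x":0,"y":0,"z":4.6,"rx":0,"ry":0,"rz":0,"hand":0.8},{"x":0,"y":0,"z":4.8,"rx":0,"ry":0,"rz":0,"hand":0.8},{"x":0,"y":0,"z":4.8,"rx":0,"ry":0,"rz":0,"hand":0.8},{"x":0,"y":0,"z":4.8,"rx":0,"ry":0,"rz":0,"hand":0.8}]}}

```text
time: 10.95
tool_pos: [0.4584, 0.2372, 0.0142]
orientation: [-0.012, 1.0, 0.0, 0.001]
force: [-0.1, -0.4, -1.7]
gripper_width: 0.0268
```

Emit:
{"fn": "arm_command", "kwargs": {"steps": [{"x":0,"y":0,"z":0.15,"rx":0,"ry":0,"rz":0,"hand":0.8},{"x":0,"y":0,"z":0.15,"rx":0,"ry":0,"rz":0,"hand":0.65},{"x":0,"y":0,"z":0.15,"rx":0,"ry":0,"rz":0,"hand":0.5},{"x":0,"y":0,"z":0.15,"rx":0,"ry":0,"rz":0,"hand":0.5},{"x":0,"y":0,"z":0,"rx":0,"ry":0,"rz":0,"hand":0.5},{"x":0,"y":0,"z":-2,"rx":0,"ry":0,"rz":0,"hand":0.5},{"x":0,"y":0,"z":-5,"rx":0,"ry":0,"rz":0,"hand":0.5},{"x":0,"y":0,"z":-8,"rx":0,"ry":0,"rz":0,"hand":0.5},{"x":0,"y":0,"z":-9,"rx":0,"ry":0,"rz":0,"hand":0.5}]}}

```text
time: 11.85
tool_pos: [0.4594, 0.2379, 0.1062]
orientation: [-0.013, 1.0, 0.001, 0.003]
force: [0.3, -0.2, -0.2]
gripper_width: 0.0423
```

```bash
python3 - <<'E'
from h import *
s=cam("scene");st=manip.observe(); print(st["time"],st["tool_pos"],st["force"],st["gripper_width"])
go(jig(3,-1,110),JY)
crop(s,180,150,100,100,7,"s8.png")
E
```

```text
11.9 [0.45943408 0.23789996 0.10637179] [-0.15134066  0.09659609  0.29819699] 0.04255633774770558
shift cm [  5.79 -48.97  -0.52] rot [0.003 0.005 0.124] from [0.4594 0.2379 0.1064]
```

View pics/s8.png

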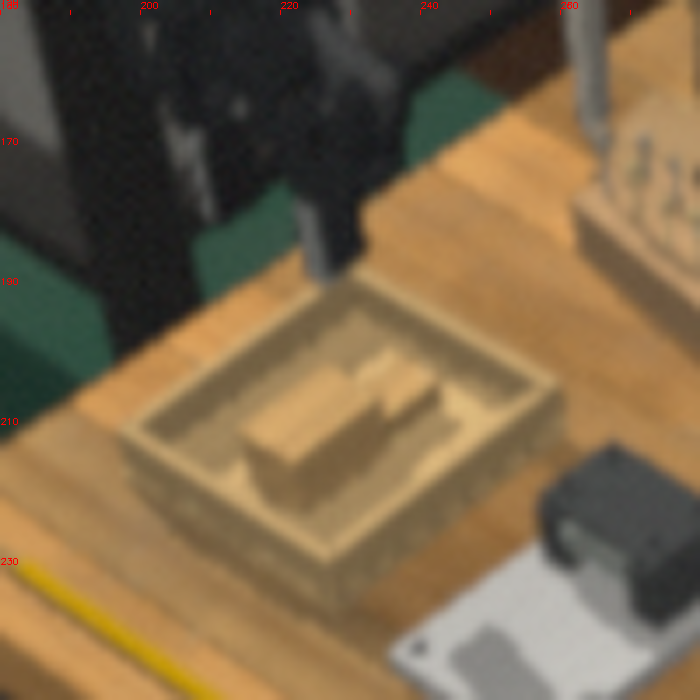

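Emit:
{"fn": "arm_command", "kwargs": {"steps": [{"x":2,"y":-3.5,"z":-0.5,"rx":0,"ry":0,"rz":0,"hand":0.5},{"x":4,"y":-7,"z":-0.5,"rx":0,"ry":0,"rz":0,"hand":0.5},{"x":5.5,"y":-11.5,"z":-0.5,"rx":0,"ry":0,"rz":0,"hand":0.5},{"x":5.8,"y":-16,"z":-0.5,"rx":0,"ry":0,"rz":0.02,"hand":0.5},{"x":5.8,"y":-21,"z":-0.5,"rx":0,"ry":0,"rz":0.04,"hand":0.5},{"x":5.8,"y":-26,"z":-0.5,"rx":0,"ry":0,"rz":0.06,"hand":0.5},{"x":5.8,"y":-31,"z":-0.5,"rx":0,"ry":0,"rz":0.08,"hand":0.5},{"x":5.8,"y":-36,"z":-0.5,"rx":0,"ry":0,"rz":0.1,"hand":0.5},{"x":5.8,"y":-40.5,"z":-0.5,"rx":0,"ry":0,"rz":0.124,"hand":0.5},{"x":5.8,"y":-45,"z":-0.5,"rx":0,"ry":0,"rz":0.124,"hand":0.5},{"x":5.8,"y":-49,"z":-0.5,"rx":0,"ry":0,"rz":0.124,"hand":0.5},{"x":5.8,"y":-49,"z":-0.5,"rx":0,"ry":0,"rz":0.124,"hand":0.5}]}}

```text
time: 13.1
tool_pos: [0.4123, -0.2583, 0.1072]
orientation: [0.052, 0.999, -0.001, 0.0]
force: [-0.5, 0.4, -0.0]
gripper_width: 0.0427
```

```bash
python3 - <<'E'
from h import *
s=cam("scene");st=manip.observe(); print(st["time"],st["tool_pos"],st["force"],st["gripper_width"])
go(jig(4,-0.5,18),JY)
crop(s,310,230,130,140,5,"s9.png")
E
```

```text
13.15 [ 0.41149348 -0.25577261  0.10691721] [-0.39545425  0.30204972 -0.00089284] 0.04267097000638733
shift cm [-0.33  0.33  8.89] rot [ 0.001 -0.002 -0.004] from [ 0.4115 -0.2558  0.1069]
```

View pics/s9.png

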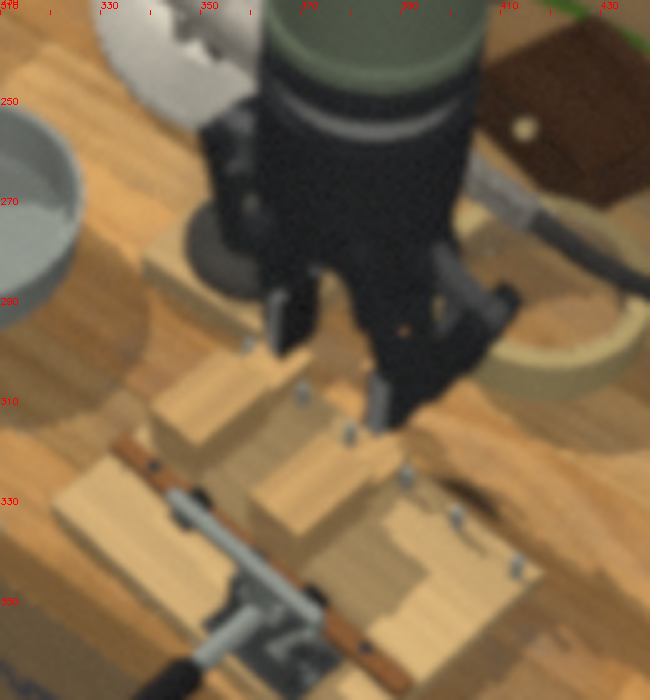

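Emit:
{"fn": "arm_command", "kwargs": {"steps": [{"x":-0.3,"y":0.2,"z":2,"rx":0,"ry":0,"rz":0,"hand":0.5},{"x":-0.3,"y":0.2,"z":4,"rx":0,"ry":0,"rz":0,"hand":0.5},{"x":-0.3,"y":0.2,"z":5,"rx":0,"ry":0,"rz":0,"hand":0.5},{"x":-0.3,"y":0.2,"z":5,"rx":0,"ry":0,"rz":0,"hand":0.5}]}}

```text
time: 13.55
tool_pos: [0.414, -0.2507, 0.0566]
orientation: [0.049, 0.999, 0.001, -0.002]
force: [-0.1, 0.3, 0.8]
gripper_width: 0.0427
```

```bash
python3 - <<'E'
from h import *
st=manip.observe(); print(st["time"],st["tool_pos"],st["force"],st["gripper_width"])
go(jig(4,-0.5,17),JY)
E
```

```text
13.55 [ 0.41400326 -0.25068945  0.05663064] [-0.12508368  0.30486739  0.81319609] 0.04265351157966416
shift cm [-0.13 -0.2   3.96] rot [ 0.002 -0.004  0.001] from [ 0.414  -0.2507  0.0566]
```

Emit:
{"fn": "arm_command", "kwargs": {"steps": [{"x":-0.1,"y":-0.2,"z":0.5,"rx":0,"ry":0,"rz":0,"hand":0.5},{"x":-0.1,"y":-0.2,"z":1.5,"rx":0,"ry":0,"rz":0,"hand":0.5},{"x":-0.1,"y":-0.2,"z":2.7,"rx":0,"ry":0,"rz":0,"hand":0.5},{"x":-0.1,"y":-0.2,"z":3.5,"rx":0,"ry":0,"rz":0,"hand":0.5},{"x":-0.1,"y":-0.2,"z":3.9,"rx":0,"ry":0,"rz":0,"hand":0.5},{"x":-0.1,"y":-0.2,"z":3.9,"rx":0,"ry":0,"rz":0,"hand":0.5}]}}

```text
time: 14.15
tool_pos: [0.4159, -0.2545, 0.0188]
orientation: [0.049, 0.999, 0.0, -0.0]
force: [-0.5, 0.1, 0.3]
gripper_width: 0.0428
```

```bash
python3 - <<'E'
from h import *
st=manip.observe(); print(st["time"],st["tool_pos"],st["force"],st["gripper_width"])
go(jig(4,-0.5,17.8),JY)
E
```

```text
14.15 [ 0.4158875  -0.25448119  0.0188057 ] [-0.48496888  0.09730006  0.28061117] 0.04279023682633125
shift cm [0.11 0.17 0.1 ] rot [ 0.001 -0.001  0.   ] from [ 0.4159 -0.2545  0.0188]
```

Emit:
{"fn": "arm_command", "kwargs": {"squeeze": 40, "steps": [{"x":0.1,"y":0.15,"z":0.1,"rx":0,"ry":0,"rz":0,"hand":0.5},{"x":0.1,"y":0.15,"z":0.1,"rx":0,"ry":0,"rz":0,"hand":0.6},{"x":0.1,"y":0.15,"z":0.1,"rx":0,"ry":0,"rz":0,"hand":0.7},{"x":0.1,"y":0.15,"z":0.1,"rx":0,"ry":0,"rz":0,"hand":0.8},{"x":0.1,"y":0.15,"z":0.1,"rx":0,"ry":0,"rz":0,"hand":0.8}]}}

```text
time: 14.65
tool_pos: [0.4156, -0.2532, 0.0187]
orientation: [0.049, 0.999, -0.0, 0.0]
force: [-0.2, 0.4, 4.3]
gripper_width: 0.0274
```

```bash
python3 - <<'E'
from h import *
st=manip.observe(); print(st["time"],st["tool_pos"],st["force"],st["gripper_width"])
d=(st["tool_pos"][:2]-JO)*1e3;c,s=np.cos(JY),np.sin(JY);print(c*d[0]+s*d[1],-s*d[0]+c*d[1])
go(gau(12-52+4,0,66),GY)
E
```

```text
14.65 [ 0.41562904 -0.2531888   0.0187347 ] [-0.21352175  0.42244839  4.33501317] 0.027371013780257393
4.7436453274588395 -0.9244745882312554
shift cm [ 3.66 36.53 -4.74] rot [-0.     0.001 -0.087] from [ 0.4156 -0.2532  0.0187]
```

Emit:
{"fn": "arm_command", "kwargs": {"steps": [{"x":0,"y":0,"z":-1,"rx":0,"ry":0,"rz":0,"hand":0.8},{"x":0,"y":0,"z":-4,"rx":0,"ry":0,"rz":0,"hand":0.8},{"x":0,"y":0,"z":-7,"rx":0,"ry":0,"rz":0,"hand":0.8},{"x":0.2,"y":3,"z":-8,"rx":0,"ry":0,"rz":0,"hand":0.8},{"x":0.8,"y":7.5,"z":-8,"rx":0,"ry":0,"rz":0,"hand":0.8},{"x":1.3,"y":12,"z":-8,"rx":0,"ry":0,"rz":0,"hand":0.8},{"x":1.8,"y":16.5,"z":-8,"rx":0,"ry":0,"rz":-0.03,"hand":0.8},{"x":2.3,"y":21,"z":-8,"rx":0,"ry":0,"rz":-0.05,"hand":0.8},{"x":2.7,"y":25.5,"z":-8,"rx":0,"ry":0,"rz":-0.07,"hand":0.8},{"x":3.1,"y":30,"z":-8,"rx":0,"ry":0,"rz":-0.087,"hand":0.8},{"x":3.6,"y":34,"z":-7.5,"rx":0,"ry":0,"rz":-0.087,"hand":0.8},{"x":3.6,"y":36.5,"z":-6,"rx":0,"ry":0,"rz":-0.087,"hand":0.8},{"x":3.6,"y":36.5,"z":-4.7,"rx":0,"ry":0,"rz":-0.087,"hand":0.8},{"x":3.6,"y":36.5,"z":-4.7,"rx":0,"ry":0,"rz":-0.087,"hand":0.8}]}}

```text
time: 16.05
tool_pos: [0.4141, 0.1142, 0.0645]
orientation: [0.005, 1.0, -0.0, -0.002]
force: [-0.2, -0.4, -1.0]
gripper_width: 0.0268
```

```bash
python3 - <<'E'
from h import *
st=manip.observe(); print(st["time"],st["tool_pos"],st["force"],st["gripper_width"])
go(gau(12-52+4.7,0,17.3),GY)
s=cam("scene");crop(s,220,190,80,80,9,"s10.png")
E
```

```text
16.05 [0.41413213 0.11421166 0.06446121] [-0.22229861 -0.37905462 -1.01138107] 0.026796251441820365
shift cm [-0.19 -0.02  4.72] rot [-0.001 -0.003  0.002] from [0.4141 0.1142 0.0645]
```

View pics/s10.png

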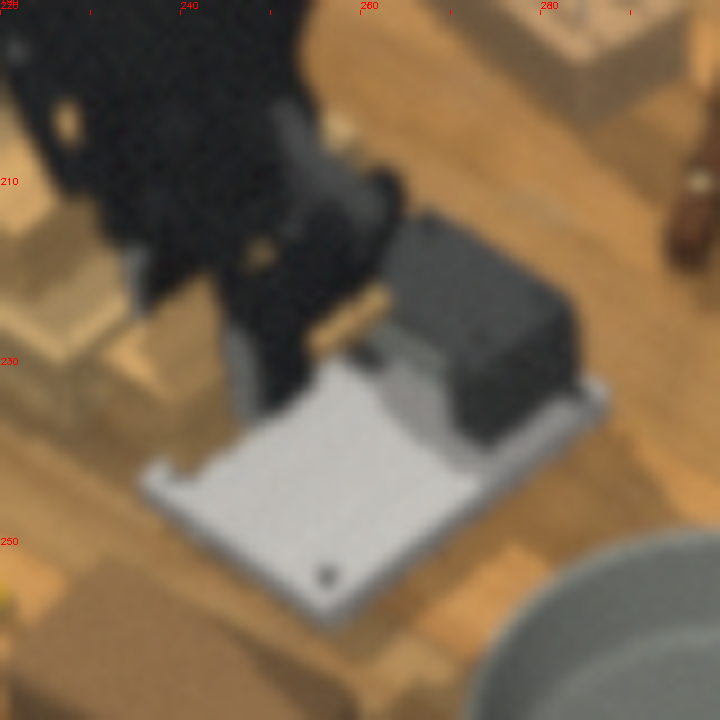

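Emit:
{"fn": "arm_command", "kwargs": {"steps": [{"x":0,"y":0,"z":2.2,"rx":0,"ry":0,"rz":0,"hand":0.8},{"x":0,"y":0,"z":3.7,"rx":0,"ry":0,"rz":0,"hand":0.8},{"x":0,"y":0,"z":4.4,"rx":0,"ry":0,"rz":0,"hand":0.8},{"x":0,"y":0,"z":4.6,"rx":0,"ry":0,"rz":0,"hand":0.8},{"x":0,"y":0,"z":4.6,"rx":0,"ry":0,"rz":0,"hand":0.8},{"x":0,"y":0,"z":4.6,"rx":0,"ry":0,"rz":0,"hand":0.8}]}}

```text
time: 16.7
tool_pos: [0.4161, 0.1137, 0.02]
orientation: [0.006, 1.0, 0.0, 0.001]
force: [0.3, -0.4, -0.4]
gripper_width: 0.0271
```

```bash
python3 - <<'E'
from h import *
st=manip.observe(); print(st["time"],st["tool_pos"],st["force"],st["gripper_width"])
go(gau(12-52+4.7,0,17.3),GY)
E
```

```text
16.7 [0.41613724 0.11373547 0.02002584] [ 0.31218409 -0.36572668 -0.4219032 ] 0.02714247369190093
shift cm [0.02 0.02 0.27] rot [ 0.     0.002 -0.   ] from [0.4161 0.1137 0.02  ]
```

Emit:
{"fn": "arm_command", "kwargs": {"steps": [{"x":0,"y":0,"z":0.15,"rx":0,"ry":0,"rz":0,"hand":0.8},{"x":0,"y":0,"z":0.28,"rx":0,"ry":0,"rz":0,"hand":0.8},{"x":0,"y":0,"z":0.28,"rx":0,"ry":0,"rz":0,"hand":0.8}]}}

```text
time: 17.0
tool_pos: [0.4158, 0.1138, 0.0167]
orientation: [0.006, 1.0, 0.0, 0.0]
force: [0.1, -0.9, 1.8]
gripper_width: 0.0275
```

Emit:
{"fn": "arm_command", "kwargs": {"steps": [{"x":-0.2,"y":0,"z":0,"rx":0,"ry":0,"rz":0,"hand":0.8},{"x":-0.4,"y":0,"z":0,"rx":0,"ry":0,"rz":0,"hand":0.8}]}}

```text
time: 17.2
tool_pos: [0.4185, 0.1136, 0.0167]
orientation: [0.006, 1.0, -0.0, -0.001]
force: [-2.3, -0.5, 5.1]
gripper_width: 0.027
```

Emit:
{"fn": "arm_command", "kwargs": {"steps": [{"x":-0.15,"y":0,"z":0,"rx":0,"ry":0,"rz":0,"hand":0.8},{"x":-0.3,"y":0,"z":0,"rx":0,"ry":0,"rz":0,"hand":0.8}]}}

```text
time: 17.4
tool_pos: [0.4215, 0.1136, 0.0167]
orientation: [0.006, 1.0, -0.0, -0.001]
force: [-2.6, -0.2, 6.0]
gripper_width: 0.0271
```

Emit:
{"fn": "arm_command", "kwargs": {"steps": [{"x":-0.15,"y":0,"z":0,"rx":0,"ry":0,"rz":0,"hand":0.8},{"x":-0.3,"y":0,"z":0,"rx":0,"ry":0,"rz":0,"hand":0.8}]}}

```text
time: 17.6
tool_pos: [0.4246, 0.1136, 0.0167]
orientation: [0.006, 1.0, -0.0, -0.001]
force: [-3.0, -0.2, 5.5]
gripper_width: 0.0269
```

Emit:
{"fn": "arm_command", "kwargs": {"steps": [{"x":-0.1,"y":0,"z":-0.05,"rx":0,"ry":0,"rz":0,"hand":0.8},{"x":-0.2,"y":0,"z":-0.05,"rx":0,"ry":0,"rz":0,"hand":0.8}]}}

```text
time: 17.8
tool_pos: [0.4277, 0.1137, 0.017]
orientation: [0.006, 1.0, 0.0, 0.0]
force: [-0.3, -0.5, 0.3]
gripper_width: 0.027
```

Emit:
{"fn": "arm_command", "kwargs": {"steps": [{"x":-0.1,"y":0,"z":0,"rx":0,"ry":0,"rz":0,"hand":0.8},{"x":-0.2,"y":0,"z":0,"rx":0,"ry":0,"rz":0,"hand":0.8}]}}

```text
time: 18.0
tool_pos: [0.4296, 0.1136, 0.0169]
orientation: [0.006, 1.0, 0.0, 0.0]
force: [-0.6, -0.2, 0.0]
gripper_width: 0.0271
```

Emit:
{"fn": "arm_command", "kwargs": {"steps": [{"x":-0.2,"y":0,"z":0,"rx":0,"ry":0,"rz":0,"hand":0.8},{"x":-0.4,"y":0,"z":0,"rx":0,"ry":0,"rz":0,"hand":0.8}]}}

```text
time: 18.2
tool_pos: [0.4337, 0.1136, 0.017]
orientation: [0.006, 1.0, 0.0, 0.0]
force: [-0.6, 0.2, -0.7]
gripper_width: 0.0272
```

Emit:
{"fn": "arm_command", "kwargs": {"steps": [{"x":-0.15,"y":0,"z":0,"rx":0,"ry":0,"rz":0,"hand":0.8},{"x":-0.3,"y":0,"z":0,"rx":0,"ry":0,"rz":0,"hand":0.8}]}}

```text
time: 18.4
tool_pos: [0.4366, 0.1135, 0.017]
orientation: [0.006, 1.0, 0.0, 0.0]
force: [0.2, 0.6, -0.4]
gripper_width: 0.0274
```

Emit:
{"fn": "arm_command", "kwargs": {"steps": [{"x":-0.15,"y":0,"z":0,"rx":0,"ry":0,"rz":0,"hand":0.8},{"x":-0.3,"y":0,"z":0,"rx":0,"ry":0,"rz":0,"hand":0.8}]}}

```text
time: 18.6
tool_pos: [0.4396, 0.1135, 0.017]
orientation: [0.006, 1.0, 0.0, -0.0]
force: [0.3, 0.4, -0.9]
gripper_width: 0.0273
```

Past the second opening's position with no force; continuing toward the shoulder.

Emit:
{"fn": "arm_command", "kwargs": {"steps": [{"x":-0.2,"y":0,"z":0,"rx":0,"ry":0,"rz":0,"hand":0.8},{"x":-0.4,"y":0,"z":0,"rx":0,"ry":0,"rz":0,"hand":0.8}]}}

```text
time: 18.8
tool_pos: [0.4436, 0.1134, 0.017]
orientation: [0.006, 1.0, 0.0, 0.0]
force: [0.4, 0.6, -0.8]
gripper_width: 0.0273
```

Emit:
{"fn": "arm_command", "kwargs": {"steps": [{"x":-0.2,"y":0,"z":0,"rx":0,"ry":0,"rz":0,"hand":0.8},{"x":-0.4,"y":0,"z":0,"rx":0,"ry":0,"rz":0,"hand":0.8}]}}

```text
time: 19.0
tool_pos: [0.4476, 0.1134, 0.017]
orientation: [0.006, 1.0, 0.0, 0.0]
force: [-0.5, -0.2, 0.0]
gripper_width: 0.027
```

Emit:
{"fn": "arm_command", "kwargs": {"steps": [{"x":-0.15,"y":0,"z":0,"rx":0,"ry":0,"rz":0,"hand":0.8},{"x":-0.3,"y":0,"z":0,"rx":0,"ry":0,"rz":0,"hand":0.8}]}}

```text
time: 19.2
tool_pos: [0.4506, 0.1134, 0.017]
orientation: [0.006, 1.0, 0.0, -0.0]
force: [-0.0, -0.2, -0.2]
gripper_width: 0.027
```

Emit:
{"fn": "arm_command", "kwargs": {"steps": [{"x":-0.1,"y":0,"z":0,"rx":0,"ry":0,"rz":0,"hand":0.8},{"x":-0.2,"y":0,"z":0,"rx":0,"ry":0,"rz":0,"hand":0.8}]}}

```text
time: 19.4
tool_pos: [0.4525, 0.1133, 0.017]
orientation: [0.006, 1.0, 0.0, -0.0]
force: [0.3, -0.9, -0.5]
gripper_width: 0.0272
```

Emit:
{"fn": "arm_command", "kwargs": {"steps": [{"x":-0.1,"y":0,"z":0,"rx":0,"ry":0,"rz":0,"hand":0.8},{"x":-0.2,"y":0,"z":0,"rx":0,"ry":0,"rz":0,"hand":0.8}]}}

```text
time: 19.6
tool_pos: [0.4545, 0.1133, 0.017]
orientation: [0.006, 1.0, 0.0, -0.0]
force: [0.5, 0.1, 0.3]
gripper_width: 0.0271
```

Emit:
{"fn": "arm_command", "kwargs": {"steps": [{"x":-0.1,"y":0,"z":0,"rx":0,"ry":0,"rz":0,"hand":0.8},{"x":-0.2,"y":0,"z":0,"rx":0,"ry":0,"rz":0,"hand":0.8}]}}

```text
time: 19.8
tool_pos: [0.4545, 0.1132, 0.0168]
orientation: [0.006, 1.0, -0.0, -0.002]
force: [-7.1, 2.1, 4.8]
gripper_width: 0.0274
```

```bash
python3 - <<'E'
from h import *
s=cam("scene");crop(s,220,190,80,80,9,"s11.png")
st=manip.observe(); print(st["time"],st["tool_pos"],st["force"])
go(loc((0.4285,-0.0378),0,-11,0,100),0.0);
E
```

```text
19.85 [0.45446722 0.11315252 0.01679747] [-5.39357649  0.28796188  3.21514917]
shift cm [  3.55 -15.14  -8.3 ] rot [-0.    -0.004 -0.012] from [0.4545 0.1132 0.0168]
```

View pics/s11.png

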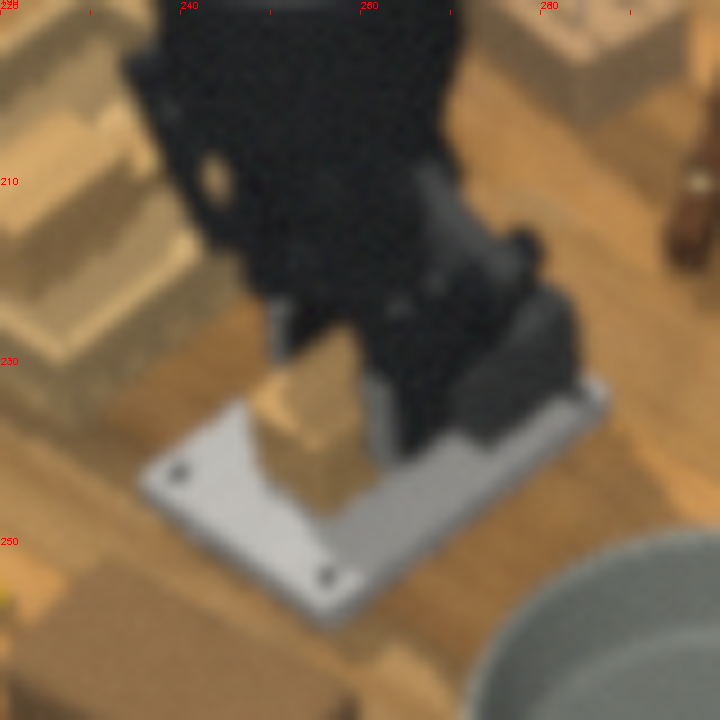

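Emit:
{"fn": "arm_command", "kwargs": {"steps": [{"x":1,"y":0,"z":-0.02,"rx":0,"ry":0,"rz":0,"hand":0.8},{"x":2.2,"y":0,"z":-0.02,"rx":0,"ry":0,"rz":0,"hand":0.8},{"x":3.3,"y":0,"z":-0.05,"rx":0,"ry":0,"rz":0,"hand":0.8},{"x":3.8,"y":0,"z":-0.05,"rx":0,"ry":0,"rz":0,"hand":0.8},{"x":3.8,"y":0,"z":-0.5,"rx":0,"ry":0,"rz":0,"hand":0.8},{"x":3.8,"y":0,"z":-3,"rx":0,"ry":0,"rz":0,"hand":0.8},{"x":3.8,"y":0,"z":-6.5,"rx":0,"ry":0,"rz":0,"hand":0.8},{"x":3.6,"y":-4,"z":-8.3,"rx":0,"ry":0,"rz":0,"hand":0.8},{"x":3.6,"y":-8.5,"z":-8.3,"rx":0,"ry":0,"rz":0,"hand":0.8},{"x":3.6,"y":-12,"z":-8.3,"rx":0,"ry":0,"rz":0,"hand":0.8},{"x":3.6,"y":-15,"z":-8.3,"rx":0,"ry":0,"rz":0,"hand":0.8},{"x":3.6,"y":-15.1,"z":-8,"rx":0,"ry":0,"rz":0,"hand":0.8},{"x":3.6,"y":-15.1,"z":-7,"rx":0,"ry":0,"rz":0,"hand":0.8}]}}

```text
time: 21.15
tool_pos: [0.4199, -0.0378, 0.0876]
orientation: [0.007, 1.0, -0.0, 0.002]
force: [0.7, -0.5, 0.8]
gripper_width: 0.0271
```

```bash
python3 - <<'E'
from h import *
s=cam("scene");t=cam("top");crop(s,240,190,110,120,6,"s12.png");crop(t,270,220,110,110,6,"t12.png")
st=manip.observe(); print(st["time"],st["tool_pos"],st["force"],st["gripper_width"])
go(loc((0.428,-0.0378),0,-10.5,0,10.7),0.0);
E
```

```text
21.25 [ 0.41777194 -0.03660126  0.08585628] [-0.07273708  0.01580677 -0.2836137 ] 0.02714684349907648
shift cm [ 0.01 -0.12  7.52] rot [ 0.001 -0.003 -0.011] from [ 0.4178 -0.0366  0.0859]
```

View pics/s12.png

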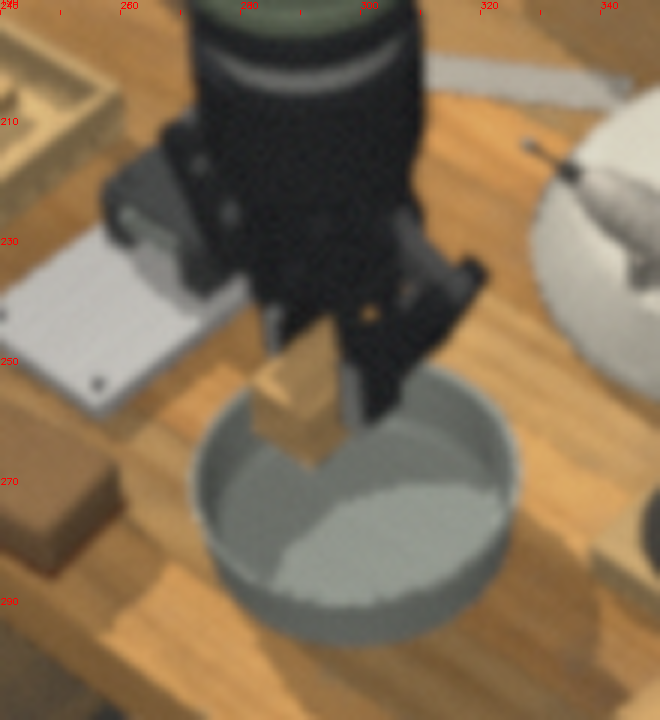

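View pics/t12.png

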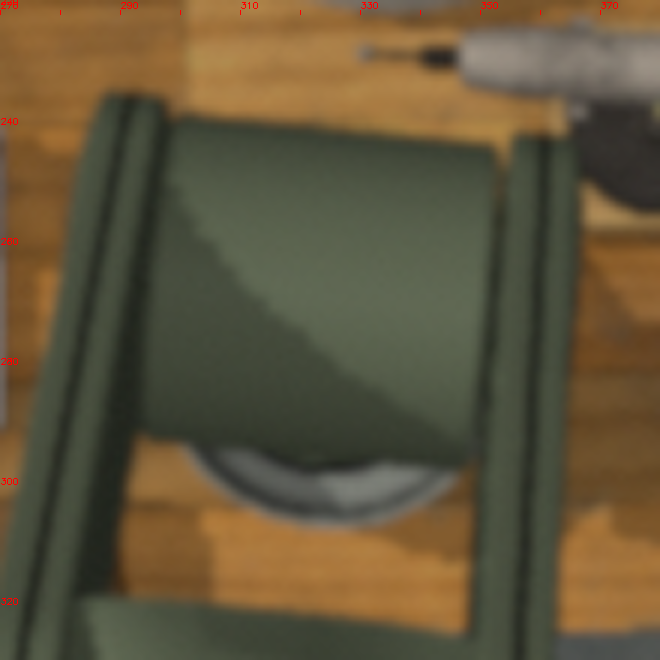

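Emit:
{"fn": "arm_command", "kwargs": {"steps": [{"x":0.1,"y":-0.1,"z":2.5,"rx":0,"ry":0,"rz":0,"hand":0.8},{"x":0.1,"y":-0.1,"z":4.5,"rx":0,"ry":0,"rz":0,"hand":0.8},{"x":0.1,"y":-0.1,"z":6,"rx":0,"ry":0,"rz":0,"hand":0.8},{"x":0.1,"y":-0.1,"z":7,"rx":0,"ry":0,"rz":0,"hand":0.8},{"x":0.1,"y":-0.1,"z":7.3,"rx":0,"ry":0,"rz":0,"hand":0.8},{"x":0.1,"y":-0.1,"z":7.3,"rx":0,"ry":0,"rz":0,"hand":0.8}]}}

```text
time: 21.85
tool_pos: [0.4177, -0.0378, 0.0138]
orientation: [0.005, 1.0, 0.0, -0.0]
force: [0.8, 0.5, -0.2]
gripper_width: 0.0271
```

Emit:
{"fn": "arm_command", "kwargs": {"steps": [{"x":0,"y":0,"z":0.2,"rx":0,"ry":0,"rz":0,"hand":0.8},{"x":0,"y":0,"z":0.3,"rx":0,"ry":0,"rz":0,"hand":0.8},{"x":0,"y":0,"z":0.3,"rx":0,"ry":0,"rz":0,"hand":0.8}]}}

```text
time: 22.15
tool_pos: [0.4179, -0.0383, 0.0113]
orientation: [0.006, 1.0, -0.0, 0.0]
force: [-0.7, 0.2, -1.1]
gripper_width: 0.0272
```

Emit:
{"fn": "arm_command", "kwargs": {"steps": [{"x":0,"y":0,"z":0,"rx":0,"ry":0,"rz":0,"hand":0.65},{"x":0,"y":0,"z":0,"rx":0,"ry":0,"rz":0,"hand":0.5},{"x":0,"y":0,"z":0,"rx":0,"ry":0,"rz":0,"hand":0.5},{"x":0,"y":0,"z":-0.3,"rx":0,"ry":0,"rz":0,"hand":0.5},{"x":0,"y":0,"z":-2,"rx":0,"ry":0,"rz":0,"hand":0.5},{"x":0,"y":0,"z":-5,"rx":0,"ry":0,"rz":0,"hand":0.5},{"x":0,"y":0,"z":-9,"rx":0,"ry":0,"rz":0,"hand":0.5},{"x":0,"y":0,"z":-13,"rx":0,"ry":0,"rz":0,"hand":0.5},{"x":0,"y":4,"z":-16,"rx":0,"ry":0,"rz":0,"hand":0.5},{"x":0,"y":8.5,"z":-18,"rx":0,"ry":0,"rz":0,"hand":0.5},{"x":0,"y":13,"z":-18,"rx":0,"ry":0,"rz":0,"hand":0.5},{"x":0,"y":15,"z":-18,"rx":0,"ry":0,"rz":0,"hand":0.5},{"x":0,"y":15,"z":-18,"rx":0,"ry":0,"rz":0,"hand":0.5}]}}

```text
time: 23.45
tool_pos: [0.4193, 0.1138, 0.1914]
orientation: [0.004, 1.0, 0.0, 0.0]
force: [0.3, -1.0, -0.5]
gripper_width: 0.0423
```

```bash
python3 - <<'E'
from h import *
s=cam("scene");t=cam("top");crop(s,170,170,260,220,3,"s13.png");crop(t,150,210,330,130,2,"t13.png")
st=manip.observe(); print(st["time"],st["tool_pos"],st["force"],st["gripper_width"])
E
```

```text
23.55 [0.41908049 0.11150997 0.19093842] [-0.49610196 -0.24093124 -0.15792968] 0.042792955021107575
```

View pics/s13.png

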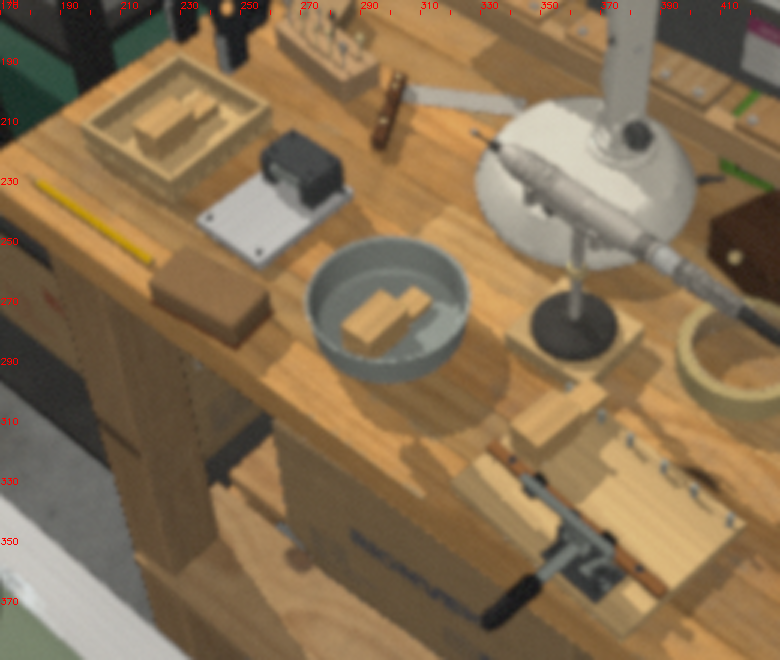

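View pics/t13.png

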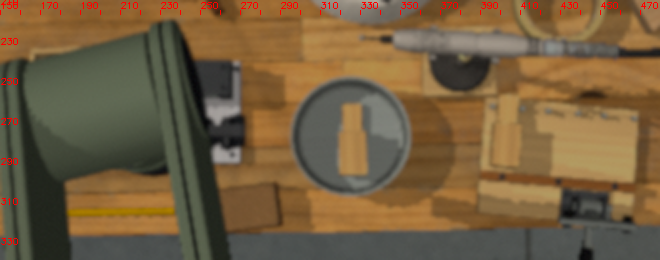

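```bash
python3 - <<'E'
from h import *
s=cam("scene");a=cv2.imread("pics/scene0.png")[:,:,::-1].astype(int)
d=np.abs(s["px"].astype(int)-a).max(2)
for n,(x,y,w,h) in dict(sand=(215,245,50,45),pencil=(175,225,48,35),tape=(395,265,50,45),square=(290,190,50,25),openrail=(338,295,40,25)).items(): print(n,(d[y:y+h,x:x+w]>40).sum())
print(manip.sign_off())
E
```

```text
sand 0
pencil 0
tape 0
square 0
openrail 28
the job is handed in; nothing more can be done
None
```

The job is done and handed in at about 23.6 s of the 72 s allowed. Both rails under the finger are gauged and put away.

- **Finger:** I hooked the lever with closed fingers and pulled it towards the robot. It flew open and stayed thrown back.
- **Rail from jig y = -58:** the tenon went through the first opening and stopped at the second with about 6 N, within 1 mm of where a good tenon should stop. It is good, and lies flat in the plywood tray.
- **Rail from the middle bay:** the tenon passed both openings with no resistance and stopped at the shoulder with about 7 N. The picture shows the block against the gauge's lands. It is too thin, and lies in the steel dish.

**Last checks:**
- The pictures show one rail in the tray, one in the dish and the third still in its open bay. The arm was clear of everything, about 0.19 m above the bench.
- Comparing before and after pictures, nothing changed around the sanding block, pencil, tape or try square. The patch with the open-bay rail had 28 changed pixels, which I put down to the lever and the moved shadows; the rail looks unmoved.

**What disagreed:**
- The two cameras differed by about 5 mm in y. I settled roughly midway, using the fingertips' known position as a check.
- While entering the gauge, the second rail rubbed lightly on the plate (about 6 N down, 3 N drag), so I raised it 0.5 mm.

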